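Change the worn vegetable-slicer inserts and park the blade tray under its guard

TASK

Draw the slicer's blade tray out by its handle to the loading catch, put every worn insert (grey grip) into the red tin, and lay each fresh insert from the drying mat flat in the bay of its own colour with its notch over the pin. Only when all of that is done, slide the tray back to its parked catch, fully under the clear guard, with the inserts still seated. Leave the soap, mug and sponge where they are.

Things in the scene. Friction and masses are not known exactly. Their poses are not given: they have to be found in the camera images.
- new_yellow_grip (a point): Fresh insert (may be absent): flat steel plate 96 x 48 x 4 mm, upright yellow grip fin on its middle, 40 mm along x, 12 mm thick in y, its top 38 mm above the plate's underside; 60 g. Point in the fin, over the plate's centre, 27 mm above the underside. x points to the notched end, z up. Starts on a 3 mm thick mat before the robot, notch away from the robot.
- new_yellow_notch (a point): Where the pin belongs in the yellow insert's notch: on the plate's underside, 39 mm along x from its centre, 9 mm in from the notched end. The notch is an open slot in the middle of that end, 11 mm wide (y), 18 mm deep (x). Same axes as the insert.
- pin_yellow (a point): Foot of the yellow bay's steel pin (7 mm thick, 12 high), on the bay floor, 13 mm above the counter. The bay, marked yellow, is a recess 104 (x) x 56 (y) mm with 4 mm lips; its centre is 39 mm from the pin along -x. Tray axes: x across the rail, away from the robot; y the way the tray pulls out. A seated insert has its x along this x. Bays: yellow, green, blue towards the handle, 68 mm apart.
- new_green_grip (a point): Fresh insert (may be absent): flat steel plate 96 x 48 x 4 mm, upright green grip fin on its middle, 40 mm along x, 12 mm thick in y, its top 38 mm above the plate's underside; 60 g. Point in the fin, over the plate's centre, 27 mm above the underside. x points to the notched end, z up. Starts on a 3 mm thick mat before the robot, notch away from the robot.
- new_green_notch (a point): Where the pin belongs in the green insert's notch: on the plate's underside, 39 mm along x from its centre, 9 mm in from the notched end. The notch is an open slot in the middle of that end, 11 mm wide (y), 18 mm deep (x). Same axes as the insert.
- pin_green (a point): Foot of the green bay's steel pin (7 mm thick, 12 high), on the bay floor, 13 mm above the counter. The bay, marked green, is a recess 104 (x) x 56 (y) mm with 4 mm lips; its centre is 39 mm from the pin along -x. Tray axes: x across the rail, away from the robot; y the way the tray pulls out. A seated insert has its x along this x. Bays: yellow, green, blue towards the handle, 68 mm apart.
- new_blue_grip (a point): Fresh insert (may be absent): flat steel plate 96 x 48 x 4 mm, upright blue grip fin on its middle, 40 mm along x, 12 mm thick in y, its top 38 mm above the plate's underside; 60 g. Point in the fin, over the plate's centre, 27 mm above the underside. x points to the notched end, z up. Starts on a 3 mm thick mat before the robot, notch away from the robot.
- new_blue_notch (a point): Where the pin belongs in the blue insert's notch: on the plate's underside, 39 mm along x from its centre, 9 mm in from the notched end. The notch is an open slot in the middle of that end, 11 mm wide (y), 18 mm deep (x). Same axes as the insert.
- pin_blue (a point): Foot of the blue bay's steel pin (7 mm thick, 12 high), on the bay floor, 13 mm above the counter. The bay, marked blue, is a recess 104 (x) x 56 (y) mm with 4 mm lips; its centre is 39 mm from the pin along -x. Tray axes: x across the rail, away from the robot; y the way the tray pulls out. A seated insert has its x along this x. Bays: yellow, green, blue towards the handle, 68 mm apart.
- worn1_grip (a point): Worn insert (may be absent): shape, size and axes of the fresh ones, but grey grip fin and rust-brown plate. Point in the fin over the plate's centre, 27 mm above its underside. At the start it sits in the yellow bay on its pin.
- worn2_grip (a point): Worn insert (may be absent): shape, size and axes of the fresh ones, but grey grip fin and rust-brown plate. Point in the fin over the plate's centre, 27 mm above its underside. At the start it sits in the green bay on its pin.
- worn3_grip (a point): Worn insert (may be absent): shape, size and axes of the fresh ones, but grey grip fin and rust-brown plate. Point in the fin over the plate's centre, 27 mm above its underside. At the start it sits in the blue bay on its pin.
- tray (a joint): Tray travel, m: 0 = parked, all bays under the clear guard; 0.12 = half-way; 0.24 = loading, all bays clear of it; range -0.012 to 0.275. A spring ball catch clicks at these three, holds within 1 mm, draws in from about 3 mm, takes 3 to 4 N to enter or leave; elsewhere 1.2 N friction, and the tray stays where it is left. It starts parked.
- tray_handle (a point): The tray's black upright handle fin at its +y end: 50 mm along x, 12 mm thick in y, top 60 mm above the counter. The point is in its middle, 45 mm above the counter; axes as the pins'. When parked, the guard (top 62 mm, underside 58 mm above the counter) ends 47 mm short of it along -y.
- tin_in (a point): Low red open tin for worn blades, 150 (x) x 190 (y) x 40 mm high, walls 4 mm: centre of its inner floor, axes along its sides.
- soap: Teal soap bottle, 60 mm wide, 190 mm high, bystander; origin under its centre.
- mug: White mug, 76 mm wide, 85 mm high, bystander; origin under its centre.
- sponge: Two-layer sponge, 70 x 110 x 30 mm, bystander; origin under its centre.

How it is judged (in metres and radians):
On the way, in this order (a step that is already met when the one before it is completed fails the run):
1. the tray is drawn out to the loading catch (value of joint tray between 0.236 and 0.244 m), for 0.3 s.
2. with the tray at the loading catch, every worn insert is in the tin and every fresh insert lies seated in its own bay (all of step 1 and horizontal distance between new_yellow_notch and pin_yellow below 0.006 m and z of new_yellow_notch in the frame of pin_yellow between -0.003 and 0.003 m and angle between each of new_yellow_grip, new_green_grip, new_blue_grip's own z axis and vertical below 0.06 rad and angle between the x axis of new_yellow_grip and the x axis of pin_yellow, either way round below 0.13 rad and horizontal distance between new_green_notch and pin_green below 0.006 m and z of new_green_notch in the frame of pin_green between -0.003 and 0.003 m and angle between the x axis of new_green_grip and the x axis of pin_green, either way round below 0.13 rad and horizontal distance between new_blue_notch and pin_blue below 0.006 m and z of new_blue_notch in the frame of pin_blue between -0.003 and 0.003 m and angle between the x axis of new_blue_grip and the x axis of pin_blue, either way round below 0.13 rad and x of worn1_grip in the frame of tin_in between -0.07 and 0.07 m and y of worn1_grip in the frame of tin_in between -0.09 and 0.09 m and z of worn1_grip in the frame of tin_in between -0.01 and 0.08 m and x of worn2_grip in the frame of tin_in between -0.07 and 0.07 m and y of worn2_grip in the frame of tin_in between -0.09 and 0.09 m and z of worn2_grip in the frame of tin_in between -0.01 and 0.08 m and x of worn3_grip in the frame of tin_in between -0.07 and 0.07 m and y of worn3_grip in the frame of tin_in between -0.09 and 0.09 m and z of worn3_grip in the frame of tin_in between -0.01 and 0.08 m), for 0.3 s.
3. the tray is back at its parked catch (value of joint tray between -0.004 and 0.004 m), for 0.3 s.
At the end, for the whole second after the job is handed in: Tray at rest within 4 mm of its parked catch; each fresh insert flat in the bay of its colour (3 mm, 0.06 rad), notch point within 6 mm of the pin, within 0.13 rad of the tray's x axis; the middle of each worn insert inside the tin (all of step 3 and velocity of joint tray below 0.02 m/s and horizontal distance between new_yellow_notch and pin_yellow below 0.006 m and z of new_yellow_notch in the frame of pin_yellow between -0.003 and 0.003 m and angle between each of new_yellow_grip, new_green_grip, new_blue_grip's own z axis and vertical below 0.06 rad and angle between the x axis of new_yellow_grip and the x axis of pin_yellow, either way round below 0.13 rad and horizontal distance between new_green_notch and pin_green below 0.006 m and z of new_green_notch in the frame of pin_green between -0.003 and 0.003 m and angle between the x axis of new_green_grip and the x axis of pin_green, either way round below 0.13 rad and horizontal distance between new_blue_notch and pin_blue below 0.006 m and z of new_blue_notch in the frame of pin_blue between -0.003 and 0.003 m and angle between the x axis of new_blue_grip and the x axis of pin_blue, either way round below 0.13 rad and x of worn1_grip in the frame of tin_in between -0.07 and 0.07 m and y of worn1_grip in the frame of tin_in between -0.09 and 0.09 m and z of worn1_grip in the frame of tin_in between -0.01 and 0.08 m and x of worn2_grip in the frame of tin_in between -0.07 and 0.07 m and y of worn2_grip in the frame of tin_in between -0.09 and 0.09 m and z of worn2_grip in the frame of tin_in between -0.01 and 0.08 m and x of worn3_grip in the frame of tin_in between -0.07 and 0.07 m and y of worn3_grip in the frame of tin_in between -0.09 and 0.09 m and z of worn3_grip in the frame of tin_in between -0.01 and 0.08 m); the robot touches nothing.
It fails at once if the soap is moved more than 3 cm (distance of soap from where it was at the start of the episode above 0.03 m).
It fails at once if the mug is moved more than 3 cm (distance of mug from where it was at the start of the episode above 0.03 m).
It fails at once if the sponge is moved more than 3 cm (distance of sponge from where it was at the start of the episode above 0.03 m).
Of new_yellow, new_green, new_blue only 2 to 3 are there at a start; the rules pass over those that are not, and their reading is None.
Of worn1, worn2, worn3 only 2 to 3 are there at a start; the rules pass over those that are not, and their reading is None.
At some moment in a run one of new_yellow, new_green, new_blue may be knocked a few centimetres aside while the robot is not near it.
Once in a run the grip may slacken for a moment while it holds something.
It also fails if it takes over 210 s, if anything falls off the work surface, if the arm or the gripper's body presses on something with over 40 N, if the wrist force passes 120 N, or if a joint passes its speed limit or range.

ROBOT

A 6-joint arm with a two-finger parallel gripper is mounted at the origin on the work surface. World frame = base frame: x ahead of the robot, y to its left, z up, the work surface at z = 0. Lengths are in m, angles in degrees, forces in N, time in s.
With the tool pointing down it reaches from about 0.3 to 0.775 m from the base axis. Payload 14.6 kg.
Tool frame: the origin (TCP) lies midway between the tips of the shut fingers; the grasp point (between the pads) lies 19 mm behind it; z points along the fingers, y is the line along which they close (so a half turn about z gives the same grasp; the last joint's range is limited). The gripper opens to 94 mm and grips with 3 to 60 N. Pads are 16 mm wide; open, the fingers measure 119 mm over their backs; the gripper's body (75 mm by 177 mm) begins 78 mm behind the grasp point.
Start: joints at [-74.061, 17.183, 87.147, -0, 75.671, -3.816], TCP at [0.186, -0.518, 0.177] pointing down, gripper open.
Joint ranges: [-173.82, 173.82], [-45.26, 126.66], [13.44, 144.39], [-59.66, 239.66], [0, 175.72], [-146.38, 146.38]. Speed limits (degrees/s): [127.2, 127.2, 147.25, 180, 180, 180].

INTERFACE

Orientations are given as a 3x3 rotation matrix whose columns are the frame's x, y, z axes.
In Python, from workcell import r gives the robot as it stands.
- The arm moves only by the tool send_rows, never from a script. Its argument "targets" is a list of rows, each a list of 3 entries, a list of its own where there are three numbers: the turn, a rotation vector about the world's x, y, z in units of 6 degrees (1.0 is 6 degrees), then the shift along the world's x, y, z in units of 30 mm (1.0 is 30 mm), then the gripper command: -1 is shut, 1 is fully open, values between are in proportion. A call has 1 to 8 rows; each row shifts and turns the commanded pose from where the row before left it; what a row does not reach is not made up. A row lasts 1/12 s, in which the tool goes at most 41.7 mm and 7.16 degrees, less where a joint would pass 70% of its speed; a pose out of reach is approached as far as the arm can. A call is refused whole if a number of a shift passes 1 or a number of a turn 1, either way. A call with a gripper value outside its range is refused whole. The fingers move at their own pace and stop on an object; "grip_force" is the grip in N (left out, the last holds). Time passes only in rows, so rows that do not move let the fingers close. It gives the time, the measured TCP pose, the force, the opening and the grip force at its end, in the units of the state.
- r.state(): the state, without advancing time (a new reading comes with each control period).
- r.snapshot(name): name is "scene" or "side" or "wrist"; returns a dict with "img" (400x640x3 uint8, blue, green, red), "range_z" (400x640 float32, m along the optical axis (not along the pixel's ray), 0 where there is no reading), "K" (3x3 intrinsics, pixels), "R" (3x3) and "t" (3): a world point X has camera coordinates R X + t. Camera axes: x right, y down, z forward; pixel columns grow to the right and rows downward; lengths in m; the calibration is good to about 2 mm. A picture is of the moment at which its call begins.
- r.finish_job(): hands the job in; it is judged then, once.
Trained networks look in a picture, given as the dict that the camera call returned (one of the last four; its "shot" number tells which), for a name from the list of things; names that differ only in an ending like _2 or _b are one class to them, and where a whole thing is asked for, a point or a joint stands for the part that bears it (a point fixed in the world has none). Each returns a list of dicts, best first, with "score" (0 to 1); they miss things now and then, are a little off and sometimes report something else, mostly with a low value. They report only what shows in the picture. A call takes as long as a camera call.
- r.trace(picture, query): "mask" (400x640 bool, what is visible of it) and "rect" ([centre column, centre row, width, height] in pixels, round what is visible of it).
The state is a dict: "time_s": time; "joints": joint angles; "dq": joint speeds; "tau": joint torques, N m; "position": TCP position; "tcp_rot": TCP orientation; "wrist_force": force on the tool from outside, world axes, zero at the start; "wrist_torque": the same for the moment, N m; "grip_width": finger opening in m; "grip_force": force on a finger pad.
Only numpy, scipy, OpenCV 4.12 (cv2) and the standard library are available. Lean on these libraries where they do the work, as an engineer would, in place of code of your own. Each camera call takes 0.05 s, during which the arm holds its last target. There are 200 camera calls.

## Working session

There is one attempt and no reset: what is moved stays moved. The work goes in short steps, Python scripts to look and compute and a tool call to move; the robot and the scene stay as the last step left them, time stands still between calls to the robot, and variables do not carry over. Pictures are saved under pics/ and viewed, at most 14 in all, crops included, and the job is handed in when it is done.

Besides the shell and the picture viewer there is one more tool, called after ">>>" in YAML: its name, and indented under it one key for each argument. send_rows: Moves the arm, as the interface text tells. Its arguments: {"type":"object","properties":{"targets":{"type":"array"},"grip_force":{"type":"number"}},"required":["targets"]}

```bash
mkdir -p pics
cat > h.py <<'E'
import numpy as np, cv2
from workcell import r
def cloud(s):
    z=s["range_z"]; K=s["K"]; v,u=np.mgrid[:400,:640]
    c=np.stack([(u-K[0,2])/K[0,0]*z,(v-K[1,2])/K[1,1]*z,z],-1)
    return (c-s["t"])@s["R"]   # R^T (c-t)
def proj(s,X):
    c=s["R"]@np.asarray(X)+s["t"]; p=s["K"]@c; return p[:2]/p[2]
E
python3 - <<'E'
from h import *
st=r.state(); print(st["position"],st["tcp_rot"],st["grip_width"],st["time_s"])
for n in ("scene","side"):
    s=r.snapshot(n); cv2.imwrite(f"pics/{n}0.png",s["img"]); np.savez(f"{n}0.npz",**{k:s[k] for k in("img","range_z","K","R","t")})
    P=cloud(s)
    print(n,"cam",-s["R"].T@s["t"])
    if n=="scene" or 1:
      for q in ["new_yellow_grip","new_green_grip","new_blue_grip","worn1_grip","tray_handle","tin_in","soap","mug","sponge","pin_yellow"]:
        for d in r.trace(s,q)[:3]:
            m=d["mask"]&(s["range_z"]>0); p=P[m]
            if len(p): print(q,round(d["score"],2),np.round(d["rect"]),np.round(np.median(p,0),3),np.round(np.percentile(p,2,0),3),np.round(np.percentile(p,98,0),3))
E
```

```text
[ 0.1858117  -0.51736391  0.17608284] [[ 9.41153386e-01  3.37979595e-01 -3.12116854e-04]
 [ 3.37979731e-01 -9.41152758e-01  1.08978162e-03]
 [ 7.45743112e-05 -1.13114083e-03 -9.99999357e-01]] 0.09363260081746314 0.0
scene cam [ 1.0915508  -0.12992943  0.97959867]
new_yellow_grip 0.76 [319. 167.  18.  27.] [ 0.441 -0.036  0.007] [ 0.385 -0.063  0.002] [ 0.482 -0.007  0.042]
new_yellow_grip 0.19 [322. 221.  23.  34.] [ 0.619 -0.049  0.014] [ 0.585 -0.079  0.007] [ 0.643 -0.024  0.061]
new_green_grip 0.67 [249. 177.  21.  32.] [ 0.447 -0.214  0.008] [ 0.394 -0.244  0.003] [ 0.486 -0.188  0.042]
new_blue_grip 0.69 [366. 160.  27.  30.] [0.436 0.101 0.007] [0.381 0.082 0.002] [0.475 0.13  0.042]
tray_handle 0.68 [320. 224.  24.  27.] [ 0.62  -0.051  0.014] [ 0.585 -0.079  0.008] [ 0.643 -0.027  0.061]
tray_handle 0.26 [367. 159.  25.  33.] [0.436 0.101 0.007] [0.381 0.081 0.001] [0.476 0.13  0.042]
tin_in 0.86 [454. 159.  85.  64.] [0.469 0.34  0.005] [ 0.401  0.241 -0.001] [0.551 0.429 0.04 ]
soap 0.89 [152. 211.  47.  52.] [ 0.572 -0.436  0.116] [ 0.545 -0.463  0.009] [ 0.586 -0.416  0.
[... 1079 characters left out ...]
 0.063]
tin_in 0.98 [332. 337.  79.  98.] [0.475 0.338 0.006] [0.401 0.245 0.002] [0.546 0.433 0.043]
tin_in 0.53 [315. 200.  44.  34.] [ 0.61  -0.083  0.018] [ 0.552 -0.123  0.007] [ 0.676 -0.023  0.063]
soap 0.45 [367. 260.  35.  24.] [0.423 0.112 0.009] [0.379 0.082 0.003] [0.472 0.132 0.044]
mug 0.74 [269. 316.  34.  55.] [0.626 0.325 0.051] [0.591 0.291 0.004] [0.663 0.394 0.088]
sponge 0.69 [386. 144.  26.  30.] [ 0.432 -0.349  0.031] [ 0.399 -0.419  0.004] [ 0.466 -0.31   0.036]
sponge 0.53 [317. 200.  47.  28.] [ 0.61  -0.084  0.018] [ 0.553 -0.123  0.01 ] [ 0.674 -0.024  0.063]
pin_yellow 0.61 [316. 200.  44.  29.] [ 0.611 -0.083  0.018] [ 0.554 -0.123  0.008] [ 0.676 -0.023  0.063]
```

Run:
```python
from h import *
for n in ("scene","side"):
    s=np.load(f"{n}0.npz"); 
    im=s["img"][110:290,120:560] if n=="scene" else s["img"][110:400,200:460]
    cv2.imwrite(f"pics/{n}0c.png",cv2.resize(im,None,fx=1.8 if n=="scene" else 2,fy=1.8 if n=="scene" else 2,interpolation=cv2.INTER_CUBIC))
    P=cloud(s); z=P[...,2]
    # fins: near top z .03-.045 on mat ; 
    for nm,box,zr in [("green",(.37,.5,-.26,-.17),(.034,.05)),("yellow",(.37,.5,-.08,.01),(.034,.05)),("blue",(.36,.49,.06,.15),(.034,.05)),("handle",(.5,.75,-.12,-.0),(.045,.07)),("guard",(.5,.75,-.6,-.07),(.055,.07))]:
        m=(P[...,0]>box[0])&(P[...,0]<box[1])&(P[...,1]>box[2])&(P[...,1]<box[3])&(z>zr[0])&(z<zr[1])
        p=P[m]
        if len(p)<5: print(n,nm,len(p)); continue
        rc=cv2.minAreaRect((p[:,:2]*1000).astype(np.float32))
        print(n,nm,len(p),np.round(rc[0],1),np.round(rc[1],1),round(rc[2],1),"z",np.round(np.median(p[:,2]),4),"lo",p[:,:2].min(0).round(3),"hi",p[:,:2].max(0).round(3))
```

```text
scene green 62 [ 441.6 -215.9] [12.4 38.3] 74.5 z 0.0397 lo [ 0.423 -0.226] hi [ 0.46  -0.207]
scene yellow 59 [437.4 -35.7] [10.9 37.8] 80.7 z 0.0393 lo [ 0.419 -0.043] hi [ 0.457 -0.027]
scene blue 61 [427.7 104.9] [40.4 12.6] 3.7 z 0.0391 lo [0.408 0.099] hi [0.448 0.112]
scene handle 1128 [616.6 -74.8] [175.8  90.3] 0.0 z 0.0617 lo [ 0.529 -0.12 ] hi [ 0.704 -0.03 ]
scene guard 6321 [ 618.  -275.4] [177.6 385.6] 1.1 z 0.0618 lo [ 0.526 -0.469] hi [ 0.706 -0.082]
side green 55 [ 439.7 -214.5] [15.8 39.6] 79.6 z 0.0415 lo [ 0.421 -0.222] hi [ 0.459 -0.203]
side yellow 64 [433.6 -34.4] [16.2 38.7] 73.7 z 0.0407 lo [ 0.415 -0.044] hi [ 0.453 -0.023]
side blue 78 [427.3 108.4] [38.1 14.4] 4.2 z 0.0415 lo [0.408 0.101] hi [0.447 0.117]
side handle 676 [615.  -72.2] [173.3  95.4] 0.2 z 0.0638 lo [ 0.528 -0.12 ] hi [ 0.702 -0.024]
side guard 2839 [ 616.1 -262.7] [369.7 177.6] 89.6 z 0.064 lo [ 0.526 -0.447] hi [ 0.705 -0.078]
```

View pics/scene0.png

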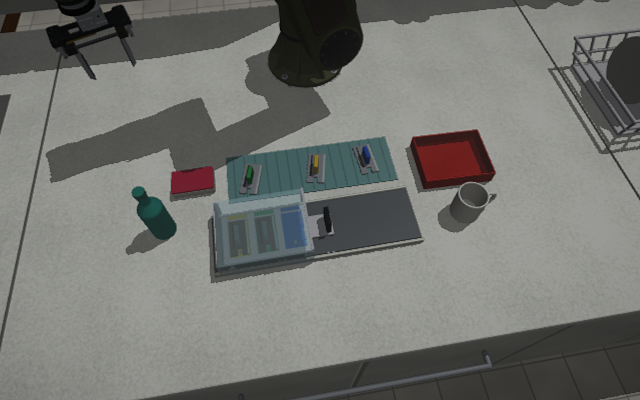

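View pics/side0.png

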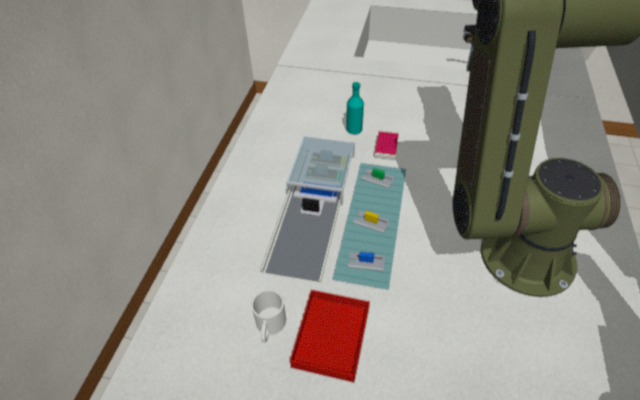

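The scene view shows the guard at (265,230) over yellow, green and empty blue bays, with grey grips in yellow and green. The handle is at (327,220), and the fresh inserts are at (250,175), (315,165) and (365,155). The side view agrees: tin at (330,335), mug at (268,310), soap at (355,110), sponge at (386,143).

>>> send_rows:
  targets:
    - [[0, 0, -0.41], [0.88, 1, 0.1], 0]
    - [[0, 0, -0.41], [0.88, 1, 0.1], 0]
    - [[0, 0, -0.41], [0.88, 1, 0.1], 0]
    - [[0, 0, -0.41], [0.88, 1, 0.1], 0]
    - [[0, 0, -0.41], [0.88, 1, 0.1], 0]
    - [[0, 0, -0.41], [0.88, 1, 0.1], 0]
    - [[0, 0, -0.41], [0.88, 1, 0.1], 0]
    - [[0, 0, -0.41], [0.88, 1, 0.1], 0]

```text
time_s: 1.77
position: [0.398, -0.2759, 0.201]
tcp_rot: [[1.0, -0.001, 0.0], [-0.001, -1.0, -0.0], [0.0, 0.0, -1.0]]
wrist_force: [0.8, -1.0, -0.6]
grip_width: 0.0478
grip_force: 0.0
```

>>> send_rows:
  targets:
    - [[0, 0, 0], [0.88, 1, 0], 0]
    - [[0, 0, 0], [0.88, 1, 0], 0]
    - [[0, 0, 0], [0.88, 1, 0], 0]
    - [[0, 0, 0], [0.88, 1, 0], 0]
    - [[0, 0, 0], [0.88, 1, 0], 0]
    - [[0, 0, 0], [0.88, 1, 0], 0]
    - [[0, 0, 0], [0.88, 1, 0], 0]
    - [[0, 0, 0], [0.88, 1, 0], 0]

```text
time_s: 2.43
position: [0.6093, -0.0358, 0.2007]
tcp_rot: [[1.0, 0.001, 0.0], [0.001, -1.0, -0.0], [0.0, 0.0, -1.0]]
wrist_force: [-0.4, -0.8, 0.7]
grip_width: 0.0469
grip_force: 0.0
```

Run:
```python
from h import *
st=r.state(); print(st["position"].round(4) if hasattr(st["position"],"round") else st["position"],np.round(st["tcp_rot"],4),st["grip_width"],st["time_s"],st["joints"])
s=r.snapshot("wrist"); cv2.imwrite("pics/w1.png",s["img"]); P=cloud(s)
print("cam",-s["R"].T@s["t"], s["R"][2])
a=np.load("scene0.npz");b=np.load("side0.npz")
for n,s in (("wrist",s),("scene",a),("side",b)):
    P=cloud(s)
    v=s["range_z"]>0; m=v&(P[...,2]>.05)&(P[...,2]<.07)&(P[...,1]>-.068)&(P[...,1]<.03)&(P[...,0]>.57)&(P[...,0]<.67)
    p=P[m]; 
    if len(p)<5: continue
    print(n,len(p),cv2.minAreaRect((p[:,:2]*1000).astype(np.float32)),p.min(0).round(4),p.max(0).round(4),np.median(p[:,2]))
    g=v&(P[...,2]>.055)&(P[...,2]<.07)&(P[...,0]>.54)&(P[...,0]<.69)&(P[...,1]<-.06)&(P[...,1]>-.3); p=P[g]
    if len(p): print(" guard edge y",np.percentile(p[:,1],[95,99,100]))
```

```text
[ 0.6093 -0.0358  0.2007] [[ 1.0e+00  1.5e-03  2.0e-04]
 [ 1.5e-03 -1.0e+00 -1.0e-04]
 [ 2.0e-04  1.0e-04 -1.0e+00]] 0.04687434629244068 2.4333 [-6.79597739e+00  2.40850471e+01  7.46467989e+01 -2.46554442e-03
  8.12565683e+01  8.31208824e+01]
cam [ 0.69383729 -0.03520544  0.40711775] [-0.28933526 -0.00137678 -0.95722684]
wrist 558 ((612.4036254882812, -34.507530212402344), (50.25215530395508, 11.37180233001709), 0.2741844952106476) [ 0.5873 -0.0403  0.051 ] [ 0.6375 -0.0288  0.0604] 0.05809310195058408
 guard edge y [-0.09297693 -0.08321965 -0.0809612 ]
scene 100 ((614.4659423828125, -35.63660430908203), (50.00372314453125, 11.887410163879395), 1.1276626586914062) [ 0.5894 -0.0417  0.0501] [ 0.6395 -0.0296  0.063 ] 0.058830810988773005
 guard edge y [-0.09420725 -0.08533416 -0.082331  ]
side 97 ((613.5794067382812, -32.94795227050781), (50.871219635009766, 17.363840103149414), 1.050101637840271) [ 0.5882 -0.042   0.0502] [ 0.6392 -0.0244  0.0665] 0.05966806856408353
 guard edge y [-0.08597514 -0.08134109 -0.07799521]
```

View pics/w1.png

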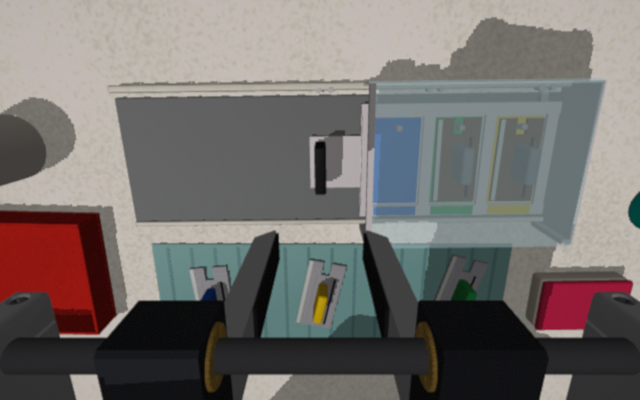

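The wrist view shows the handle at (320,167), the guard edge at column 370, and worn inserts at (460,165) and (525,165). The blue bay is empty. Next I lower onto the handle and grip it.

>>> send_rows:
  targets:
    - [[0, 0, 0], [0.13, 0.04, -0.96], 0]
    - [[0, 0, 0], [0, 0, -0.96], 0]
    - [[0, 0, 0], [0, 0, -0.96], 0]
    - [[0, 0, 0], [0, 0, -0.96], 0]
    - [[0, 0, 0], [0, 0, -0.96], 0]
    - [[0, 0, 0], [0, 0, -0.96], 0]
    - [[0, 0, 0], [0, 0, 0], 0]
    - [[0, 0, 0], [0, 0, 0], -1]
  grip_force: 25

```text
time_s: 3.15
position: [0.6117, -0.0364, 0.0274]
tcp_rot: [[1.0, 0.001, -0.002], [0.001, -1.0, 0.0], [-0.002, -0.0, -1.0]]
wrist_force: [-0.1, -0.5, 0.3]
grip_width: 0.043
grip_force: 0.0
```

>>> send_rows:
  targets:
    - [[0, 0, 0], [0, 0, 0], -1]
    - [[0, 0, 0], [0, 0, 0], -1]
    - [[0, 0, 0], [0, 0, 0], -1]
    - [[0, 0, 0], [0, 0, 0], -1]
    - [[0, 0, 0], [0, 0, 0], -1]

```text
time_s: 3.57
position: [0.6126, -0.0361, 0.0288]
tcp_rot: [[1.0, 0.001, 0.001], [0.001, -1.0, 0.0], [0.001, -0.0, -1.0]]
wrist_force: [0.0, 1.9, 5.0]
grip_width: 0.0114
grip_force: 25.0
```

>>> send_rows:
  targets:
    - [[0, 0, 0], [0, 0.5, 0], -1]
    - [[0, 0, 0], [0, 1, 0], -1]
    - [[0, 0, 0], [0, 1, 0], -1]
    - [[0, 0, 0], [0, 1, 0], -1]
    - [[0, 0, 0], [0, 1, 0], -1]
    - [[0, 0, 0], [0, 1, 0], -1]
    - [[0, 0, 0], [0, 1, 0], -1]
    - [[0, 0, 0], [0, 0.9, 0], -1]

```text
time_s: 4.23
position: [0.6102, 0.1873, 0.0285]
tcp_rot: [[1.0, 0.002, -0.004], [0.002, -1.0, -0.001], [-0.004, 0.001, -1.0]]
wrist_force: [-15.7, -3.5, 13.1]
grip_width: 0.011
grip_force: 25.1
```

>>> send_rows:
  targets:
    - [[0, 0, 0], [0, 0.4, 0], -1]
    - [[0, 0, 0], [0, 0.17, 0], -1]
    - [[0, 0, 0], [0, 0, 0], -1]
    - [[0, 0, 0], [0, 0, 0], -1]
    - [[0, 0, 0], [0, 0, 0], -1]

```text
time_s: 4.65
position: [0.6104, 0.2041, 0.0285]
tcp_rot: [[1.0, 0.002, -0.003], [0.002, -1.0, 0.001], [-0.003, -0.001, -1.0]]
wrist_force: [-14.8, 4.7, 11.3]
grip_width: 0.011
grip_force: 24.9
```

>>> send_rows:
  targets:
    - [[0, 0, 0], [0, 0, 0], 0]
    - [[0, 0, 0], [0, 0, 0], 0]
    - [[0, 0, 0], [0, 0, 0], 0]
    - [[0, 0, 0], [0, 0, 1], 0]
    - [[0, 0, 0], [0, 0, 1], 0]
    - [[0, 0, 0], [0, -0.5, 1], 0]
    - [[0, 0, 0], [0, -1, 1], 0]
    - [[0, 0, 0], [0, -1, 1], 0]

```text
time_s: 5.32
position: [0.6119, 0.1283, 0.1781]
tcp_rot: [[1.0, 0.003, 0.0], [0.003, -1.0, -0.0], [0.0, 0.0, -1.0]]
wrist_force: [0.7, 0.2, 0.2]
grip_width: 0.047
grip_force: 0.0
```

>>> send_rows:
  targets:
    - [[0, 0, 0], [-0.6, -1, 1], 0]
    - [[0, 0, 0], [-0.6, -1, 1], 0]
    - [[0, 0, 0], [-0.6, -0.5, 0.5], 0]
    - [[0, 0, 0], [0, 0, 0], 0]
    - [[0, 0, 0], [0, 0, 0], 0]

```text
time_s: 5.73
position: [0.5617, 0.0588, 0.2472]
tcp_rot: [[1.0, -0.0, 0.002], [-0.0, -1.0, 0.0], [0.002, -0.0, -1.0]]
wrist_force: [-0.1, 0.8, -0.1]
grip_width: 0.0472
grip_force: 0.0
```

Run:
```python
from h import *
st=r.state(); print(np.round(st["position"],4))
w=r.snapshot("wrist"); cv2.imwrite("pics/w2.png",w["img"]); a=r.snapshot("scene");b=r.snapshot("side")
for n,s in (("w2",w),("s2",a),("d2",b)): np.savez(n+".npz",**{k:s[k] for k in("img","range_z","K","R","t")})
for n,s in (("wrist",w),("scene",a),("side",b)):
    P=cloud(s); v=s["range_z"]>0
    m=v&(P[...,2]>.05)&(P[...,2]<.07)&(P[...,1]>.14)&(P[...,1]<.25)&(P[...,0]>.57)&(P[...,0]<.66); p=P[m]
    if len(p)>5: print(n,"handle",len(p),cv2.minAreaRect((p[:,:2]*1000).astype(np.float32)))
    m=v&(P[...,2]>.03)&(P[...,2]<.065)&(P[...,1]>-.075)&(P[...,1]<.14)&(P[...,0]>.36)&(P[...,0]<.66)
    m|=v&(P[...,2]>.03)&(P[...,2]<.065)&(P[...,1]>-.26)&(P[...,1]<.14)&(P[...,0]>.36)&(P[...,0]<.5)
    k,l,stt,c=cv2.connectedComponentsWithStats(m.astype(np.uint8))
    for i in range(1,k):
        p=P[l==i]
        if len(p)<25: continue
        zt=np.percentile(p[:,2],90); p=p[p[:,2]>zt-.006]
        rc=cv2.minAreaRect((p[:,:2]*1000).astype(np.float32)); print(n,len(p),np.round(rc[0],1),np.round(rc[1],1),round(rc[2],1),"z",zt.round(4),"bgr",s["img"][l==i].mean(0).round())
```

```text
[0.5617 0.0588 0.2472]
wrist handle 562 ((608.9837036132812, 204.06869506835938), (48.76729965209961, 12.591276168823242), 0.551224410533905)
wrist 369 [612.3  49.3] [39.3 11.6] 0.5 z 0.05 bgr [87. 87. 88.]
wrist 376 [612.4 -19. ] [39.4 12.1] 0.6 z 0.05 bgr [57. 56. 57.]
wrist 298 [ 439.9 -214.7] [12.2 39.8] 75.9 z 0.0399 bgr [29. 62. 16.]
wrist 66 [447.3 -40.3] [16.9  9.3] 27.4 z 0.04 bgr [ 19. 116. 141.]
wrist 250 [426.6 106.4] [38.5 12.1] 4.4 z 0.04 bgr [136.  65.  28.]
scene handle 108 ((611.6760864257812, 202.78890991210938), (49.43841552734375, 12.585415840148926), 0.5641457438468933)
scene 51 [428.8 105.1] [37.5 12.4] 2.3 z 0.0417 bgr [102.  53.  35.]
scene 53 [435.7 -35.3] [10.9 38.1] 81.0 z 0.0421 bgr [ 44. 103. 119.]
scene 56 [ 441.9 -215.8] [11.4 39. ] 74.0 z 0.0421 bgr [29. 47. 24.]
scene 69 [614.3  48.2] [38.4 11.6] 0.8 z 0.0518 bgr [58. 57. 55.]
scene 68 [614.3 -20.2] [11.6 38.4] 89.4 z 0.0522 bgr [43. 43. 43.]
side handle 121 ((609.0903930664062, 206.38343811035156), (50.106101989746094, 14.754720687866211), 2.0910403728485107)
side 48 [ 439.9 -213.7] [15.5 38.3] 72.1 z 0.043 bgr [49. 90. 22.]
side 51 [611.5 -17.7] [37.8 15.3] 10.2 z 0.0534 bgr [84. 83. 80.]
side 51 [433.7 -33.3] [15.7 37.8] 81.3 z 0.0437 bgr [ 26. 151. 166.]
side 52 [612.5  51.5] [38.  12.5] 0.7 z 0.0543 bgr [107. 104. 101.]
side 54 [427.4 107.7] [37.8 16. ] 3.6 z 0.0448 bgr [164.  91.  33.]
```

View pics/w2.png

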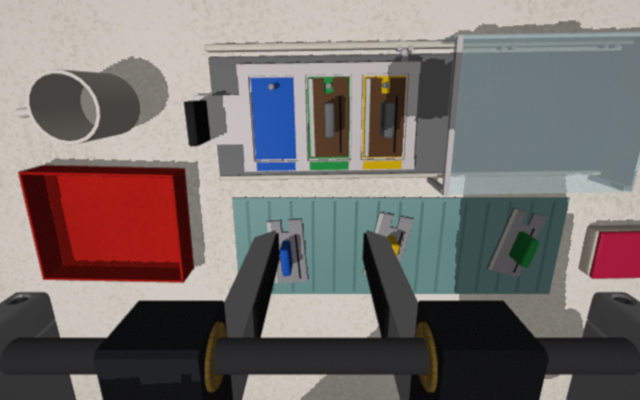

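The wrist view shows the tray out: empty blue bay at (273,118), worn inserts at (328,118) and (388,118), clear of the guard at column 455. I take the green-bay worn insert first.

>>> send_rows:
  targets:
    - [[0, 0, 0.09], [0.84, -0.16, -0.93], 0]
    - [[0, 0, 0], [0.84, -0.16, -0.93], 0]
    - [[0, 0, 0], [0, 0, -0.93], 0]
    - [[0, 0, 0], [0, 0, -0.93], 0]
    - [[0, 0, 0], [0, 0, -0.93], 0]
    - [[0, 0, 0], [0, 0, -0.93], 0]
    - [[0, 0, 0], [0, 0, -0.93], 0]
    - [[0, 0, 0], [0, 0, -0.93], 0]

```text
time_s: 6.55
position: [0.6115, 0.0507, 0.02]
tcp_rot: [[1.0, 0.012, -0.002], [0.012, -1.0, -0.0], [-0.002, 0.0, -1.0]]
wrist_force: [1.0, 0.2, 0.9]
grip_width: 0.0475
grip_force: 0.0
```

>>> send_rows:
  targets:
    - [[0, 0, 0], [0, 0, 0], -1]
    - [[0, 0, 0], [0, 0, 0], -1]
    - [[0, 0, 0], [0, 0, 0], -1]
    - [[0, 0, 0], [0, 0, 0], -1]
    - [[0, 0, 0], [0, 0, 0], -1]
    - [[0, 0, 0], [0, 0, 0.5], -1]
    - [[0, 0, 0], [0, 0, 1], -1]
    - [[0, 0, 0], [0, 0, 1], -1]
  grip_force: 25

```text
time_s: 7.22
position: [0.6117, 0.0499, 0.0991]
tcp_rot: [[1.0, 0.011, -0.001], [0.011, -1.0, -0.0], [-0.001, -0.0, -1.0]]
wrist_force: [-0.1, 0.2, 1.1]
grip_width: 0.0008
grip_force: 0.0
```

```bash
cat >> h.py <<'E'
def fins(s,show=True):
    P=cloud(s); v=s["range_z"]>0; X,Y,Z=P[...,0],P[...,1],P[...,2]
    m=v&(Z>.03)&(Z<.068)&(((Y>-.072)&(Y<.15)&(X>.36)&(X<.66))|((Y>-.26)&(Y<.15)&(X>.36)&(X<.5)))
    k,l,_,_=cv2.connectedComponentsWithStats(m.astype(np.uint8))
    for i in range(1,k):
        p=P[l==i]
        if len(p)<25: continue
        zt=np.percentile(p[:,2],90); q=p[p[:,2]>zt-.006]
        rc=cv2.minAreaRect((q[:,:2]*1000).astype(np.float32)); print(len(q),np.round(rc[0],1),np.round(rc[1],1),round(rc[2],1),"z",zt.round(4),"bgr",s["img"][l==i].mean(0).round())
E
python3 - <<'E'
from h import *
a=r.snapshot("scene"); fins(a); b=r.snapshot("side"); print(); fins(b)
w=r.snapshot("wrist"); c=np.hstack([cv2.resize(w["img"],(400,250)),cv2.resize(b["img"][130:250,270:400],(390,250)[0:1]+(250,))]); cv2.imwrite("pics/c3.png",c)
E
```

```text
54 [436.1 -35.4] [10.9 39.6] 80.8 z 0.0426 bgr [ 43. 105. 122.]
59 [ 441.7 -216. ] [12.3 39. ] 74.2 z 0.0418 bgr [31. 49. 26.]
70 [613.7  48.3] [38.6 12.2] 0.1 z 0.052 bgr [53. 52. 51.]
72 [613.8 -20.2] [39.1 12.5] 3.3 z 0.0521 bgr [51. 51. 50.]

40 [ 439.4 -214.6] [15.9 36.8] 75.8 z 0.0441 bgr [54. 98. 23.]
47 [611.7 -18.3] [15.2 37.4] 89.8 z 0.0539 bgr [110. 107. 104.]
49 [434.6 -32.5] [15.8 38.3] 71.0 z 0.044 bgr [ 28. 162. 177.]
51 [611.9  51.9] [37.6 16.7] 8.4 z 0.0544 bgr [114. 111. 107.]
64 [427.4 107.7] [37.6 14.9] 4.7 z 0.0433 bgr [174.  99.  36.]
```

View pics/c3.png

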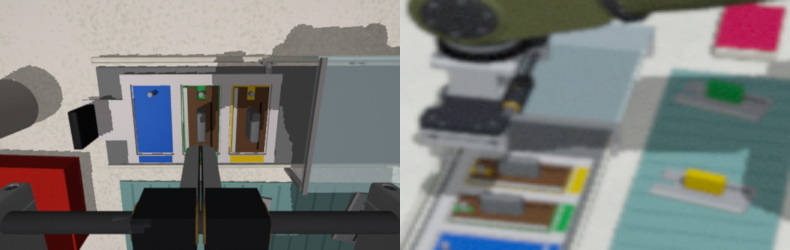

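The insert is still in its bay. The fingers hadn't closed fully before I lifted, so I retry with a longer close.

>>> send_rows:
  targets:
    - [[0, 0, 0], [0, 0, 0], 0]
    - [[0, 0, 0], [0, 0, 0], 0]
    - [[0, 0, 0], [0, 0, 0], 0]
    - [[0, 0, 0], [0, 0, 0], 0]
    - [[0, 0, 0], [0, 0, -1], 0]
    - [[0, 0, 0], [0, 0, -1], 0]
    - [[0, 0, 0], [0, 0, -0.5], 0]
    - [[0, 0, 0], [0, 0, 0], 0]

```text
time_s: 8.03
position: [0.6097, 0.0499, 0.0186]
tcp_rot: [[1.0, 0.011, -0.007], [0.011, -1.0, -0.0], [-0.007, 0.0, -1.0]]
wrist_force: [0.0, 0.5, -1.4]
grip_width: 0.0465
grip_force: 0.0
```

>>> send_rows:
  targets:
    - [[0, 0, 0], [0, 0, 0], -1]
    - [[0, 0, 0], [0, 0, 0], -1]
    - [[0, 0, 0], [0, 0, 0], -1]
    - [[0, 0, 0], [0, 0, 0], -1]
    - [[0, 0, 0], [0, 0, 0], -1]
    - [[0, 0, 0], [0, 0, 0], -1]
    - [[0, 0, 0], [0, 0, 0], -1]
  grip_force: 25

```text
time_s: 8.62
position: [0.6122, 0.0499, 0.0231]
tcp_rot: [[1.0, 0.011, 0.0], [0.011, -1.0, -0.0], [0.0, 0.0, -1.0]]
wrist_force: [-0.3, 0.0, 0.9]
grip_width: 0.0038
grip_force: 0.0
```

Run:
```python
from h import *
a=r.snapshot("scene"); fins(a); b=r.snapshot("side"); print(); fins(b)
w=r.snapshot("wrist"); print(); fins(w); st=r.state(); print(st["position"],st["grip_width"],st["grip_force"])
c=np.hstack([w["img"][50:300,160:480],cv2.resize(b["img"][150:230,280:380],None,fx=3.125,fy=3.125)]); cv2.imwrite("pics/c4.png",c)
```

```text
53 [435.9 -35.3] [10.9 39. ] 80.9 z 0.0422 bgr [ 38.  98. 115.]
56 [ 442.1 -215.8] [12.2 37.8] 77.1 z 0.0425 bgr [31. 50. 26.]
74 [614.  -20.1] [41.2 11.8] 1.7 z 0.0516 bgr [39. 39. 38.]
20 [618.   48.5] [12.  25.7] 2.3 z 0.0645 bgr [42. 41. 39.]

44 [ 439.9 -214.6] [17.4 38.3] 77.2 z 0.0442 bgr [ 59. 102.  28.]
24 [600.6 -14.8] [19.3 11.5] 47.3 z 0.052 bgr [90. 88. 85.]
54 [433.6 -32.5] [13.  38.8] 75.2 z 0.0441 bgr [ 23. 153. 168.]
34 [611.2  54.9] [36.6 12.9] 11.7 z 0.0537 bgr [102.  99.  96.]
60 [427.3 107.1] [38.5 14.7] 1.5 z 0.0443 bgr [176. 100.  36.]

342 [620.8  50.3] [ 2.8 24.4] 2.4 z 0.0649 bgr [58. 58. 59.]
1432 [612.6 -18.7] [39.4 12.1] 0.2 z 0.0498 bgr [53. 52. 53.]
[0.612066   0.04990494 0.02287727] 0.00021684968291725323 0.0
```

View pics/c4.png

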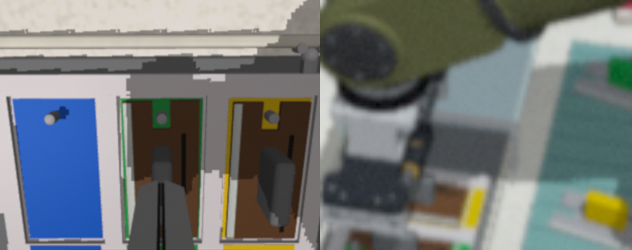

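Run:
```python
from h import *
st=r.state(); print(st["position"],st["grip_width"],st["grip_force"],st["wrist_force"])
for n in("wrist","side","scene"):
    w=r.snapshot(n); P=cloud(w); v=w["range_z"]>0
    m=v&(P[...,0]>.57)&(P[...,0]<.66)&(P[...,1]>.025)&(P[...,1]<.075)
    print(n)
    for lo,hi in((.005,.015),(.015,.025),(.025,.035),(.035,.045),(.045,.055),(.055,.07),(.07,.1)):
        p=P[m&(P[...,2]>lo)&(P[...,2]<hi)]
        if len(p): print(lo,hi,len(p),p.min(0).round(3),p.max(0).round(3),np.median(p,0).round(3))
```

```text
[0.612066   0.04990494 0.02287727] 0.00021684968291725323 0.0 [-0.33070009  0.05381735 -0.4549986 ]
wrist
0.005 0.015 2204 [0.57  0.025 0.009] [0.66  0.075 0.015] [0.637 0.052 0.014]
0.015 0.025 4425 [0.57  0.025 0.015] [0.66  0.075 0.025] [0.632 0.049 0.016]
0.025 0.035 95 [0.629 0.044 0.025] [0.649 0.056 0.035] [0.632 0.05  0.03 ]
0.035 0.045 121 [0.629 0.044 0.035] [0.632 0.056 0.045] [0.632 0.05  0.04 ]
0.045 0.055 523 [0.619 0.043 0.045] [0.632 0.058 0.055] [0.626 0.05  0.049]
0.055 0.07 538 [0.619 0.038 0.055] [0.622 0.063 0.07 ] [0.621 0.051 0.063]
0.07 0.1 1724 [0.604 0.038 0.07 ] [0.622 0.063 0.1  ] [0.621 0.05  0.087]
side
0.005 0.015 29 [0.573 0.037 0.012] [0.66  0.075 0.015] [0.636 0.063 0.014]
0.015 0.025 322 [0.57  0.025 0.015] [0.659 0.075 0.025] [0.61  0.058 0.019]
0.025 0.035 31 [0.594 0.049 0.025] [0.652 0.075 0.035] [0.613 0.055 0.029]
0.035 0.045 38 [0.593 0.053 0.035] [0.63  0.059 0.045] [0.61  0.055 0.039]
0.045 0.055 33 [0.593 0.041 0.045] [0.63  0.058 0.054] [0.607 0.054 0.051]
0.055 0.07 4 [0.594 0.057 0.059] [0.619 0.062 0.064] [0.614 0.061 0.062]
scene
0.005 0.015 99 [0.57  0.025 0.01 ] [0.66  0.075 0.015] [0.63  0.045 0.014]
0.015 0.025 330 [0.57  0.025 0.015] [0.66  0.074 0.024] [0.63  0.042 0.017]
0.025 0.035 18 [0.606 0.042 0.025] [0.654 0.052 0.035] [0.633 0.045 0.029]
0.035 0.045 13 [0.613 0.042 0.036] [0.635 0.053 0.044] [0.632 0.046 0.039]
0.045 0.055 29 [0.619 0.043 0.046] [0.634 0.057 0.055] [0.629 0.048 0.05 ]
0.055 0.07 30 [0.606 0.037 0.056] [0.624 0.061 0.07 ] [0.622 0.046 0.062]
0.07 0.1 72 [0.606 0.037 0.07 ] [0.625 0.062 0.099] [0.622 0.047 0.084]
```

Run:
```python
from h import *
w=np.load("w2.npz"); P=cloud(w); T=np.array([.5617,.0588,.2472])
for u,v in((268,236),(262,245),(375,236),(385,245),(262,260),(260,280),(250,320)): print(u,v,(P[v,u]-T).round(4))
s=r.snapshot("wrist"); P=cloud(s); T=r.state()["position"]
for v in range(185,300,12): print(v,[ (P[v,u]-T).round(3).tolist() for u in (305,322,340)])
```

```text
268 236 [0.0093 0.0282 0.0356]
262 245 [0.009  0.0298 0.046 ]
375 236 [ 0.0098 -0.0285  0.0365]
385 245 [ 0.01   -0.0317  0.0481]
262 260 [0.0094 0.027  0.0629]
260 280 [0.0086 0.0253 0.0789]
250 320 [0.006  0.0252 0.1015]
185 [[0.025, 0.01, -0.008], [0.026, -0.0, -0.007], [0.026, -0.012, -0.008]]
197 [[0.017, 0.01, -0.008], [0.02, -0.0, -0.0], [0.018, -0.012, -0.007]]
209 [[0.009, 0.01, -0.008], [0.02, -0.0, 0.023], [0.01, -0.012, -0.008]]
221 [[0.001, 0.011, -0.008], [0.014, -0.0, 0.027], [0.001, -0.013, -0.008]]
233 [[-0.007, 0.01, -0.007], [0.008, -0.0, 0.027], [-0.007, -0.013, -0.006]]
245 [[0.009, 0.008, 0.045], [0.008, -0.0, 0.043], [0.009, -0.009, 0.046]]
257 [[0.009, 0.008, 0.059], [0.008, -0.0, 0.058], [0.009, -0.009, 0.059]]
269 [[0.009, 0.007, 0.071], [0.008, -0.0, 0.068], [0.01, -0.008, 0.071]]
281 [[0.01, 0.007, 0.081], [0.007, -0.0, 0.077], [0.01, -0.008, 0.081]]
293 [[0.01, 0.006, 0.09], [0.008, -0.0, 0.087], [0.01, -0.007, 0.09]]
```

The depth data shows the real fingertips about 30 mm above the reported TCP, so the fingers closed just over the fin's top. I lift, open and measure this offset exactly.

>>> send_rows:
  targets:
    - [[0, 0, 0], [0, 0, 1], 0]
    - [[0, 0, 0], [0, 0, 1], 0]
    - [[0, 0, 0], [0, 0, 0], 0]
    - [[0, 0, 0], [0, 0, 0], 0]
    - [[0, 0, 0], [0, 0, 0], 0]
    - [[0, 0, 0], [0, 0, 0], 0]
    - [[0, 0, 0], [0, 0, 0], 0]

```text
time_s: 9.55
position: [0.6115, 0.0499, 0.0816]
tcp_rot: [[1.0, 0.011, -0.002], [0.011, -1.0, -0.0], [-0.002, 0.0, -1.0]]
wrist_force: [-0.9, 0.8, -0.5]
grip_width: 0.0437
grip_force: 0.0
```

Run:
```python
from h import *
T=np.array(r.state()["position"]); print(T,r.state()["grip_width"])
for n in("wrist","scene","side"):
    s=r.snapshot(n); P=cloud(s); Q=P-T; v=s["range_z"]>0
    m=v&(abs(Q[...,0])<.02)&(abs(Q[...,1])<.06)&(abs(Q[...,1])>.015)&(Q[...,2]>-.02)&(Q[...,2]<.1)
    q=Q[m]; print(n,len(q), np.percentile(q[:,2],[0,1,3,10]).round(4) if len(q) else "", np.median(q,0) if len(q) else "")
    for sg in(1,-1):
        a=q[q[:,1]*sg>0]
        if len(a): print(sg,a[a[:,2]<a[:,2].min()+.004].mean(0).round(4), a.min(0).round(4),a.max(0).round(4))
```

```text
[0.61148069 0.0498813  0.08158965] 0.043694361427806576
wrist 6201 [0.0259 0.0298 0.0336 0.0425] [0.00904516 0.02193738 0.07644337]
1 [0.0053 0.0236 0.029 ] [-0.0086  0.0219  0.0269] [0.0104 0.0348 0.1   ]
-1 [ 0.0057 -0.0228  0.0286] [-0.0082 -0.0338  0.0259] [ 0.0111 -0.0212  0.1   ]
scene 201 [0.0285 0.0306 0.032  0.0389] [0.01022771 0.02255681 0.06361522]
1 [0.0043 0.024  0.0319] [-0.0059  0.0219  0.0302] [0.0128 0.0347 0.0993]
-1 [ 0.0101 -0.0257  0.0304] [-0.0072 -0.0361  0.0285] [ 0.0132 -0.0234  0.0904]
side 85 [0.0269 0.0327 0.0372 0.0407] [-0.00283488  0.03489197  0.05573028]
1 [-0.0049  0.0324  0.039 ] [-0.0097  0.0254  0.0371] [0.0097 0.0375 0.0768]
-1 [-0.0051 -0.0273  0.0269] [-0.0087 -0.0293  0.0269] [-0.0051 -0.0234  0.0972]
```

>>> send_rows:
  targets:
    - [[0, 0, 0], [0, 0, -0.8], 0]
    - [[0, 0, 0], [0, 0, -0.8], 0]
    - [[0, 0, 0], [0, 0, -0.6], 0]
    - [[0, 0, 0], [0, 0, -0.4], 0]
    - [[0, 0, 0], [0, 0, -0.2], 0]
    - [[0, 0, 0], [0, 0, -0.1], 0]
    - [[0, 0, 0], [0, 0, 0], 0]
    - [[0, 0, 0], [0, 0, 0], -1]

```text
time_s: 10.37
position: [0.6126, 0.0499, -0.0033]
tcp_rot: [[1.0, 0.011, 0.001], [0.011, -1.0, 0.0], [0.001, -0.0, -1.0]]
wrist_force: [0.2, -0.7, 0.6]
grip_width: 0.0432
grip_force: 0.0
```

>>> send_rows:
  targets:
    - [[0, 0, 0], [0, 0, 0], -1]
    - [[0, 0, 0], [0, 0, 0], -1]
    - [[0, 0, 0], [0, 0, 0], -1]
    - [[0, 0, 0], [0, 0, 0], -1]
    - [[0, 0, 0], [0, 0, 0], -1]
    - [[0, 0, 0], [0, 0, 0], -1]
  grip_force: 25

```text
time_s: 10.87
position: [0.6122, 0.0499, -0.0039]
tcp_rot: [[1.0, 0.011, 0.0], [0.011, -1.0, -0.0], [0.0, 0.0, -1.0]]
wrist_force: [-0.3, -0.6, 1.7]
grip_width: 0.0118
grip_force: 25.0
```

>>> send_rows:
  targets:
    - [[0, 0, 0], [0, 0, 0.5], -1]
    - [[0, 0, 0], [0, 0, 1], -1]
    - [[0, 0, 0], [-0.57, 0.5, 1], -1]
    - [[0, 0, 0], [-0.57, 1, 0.5], -1]
    - [[0, 0, 0], [-0.57, 1, 0], -1]
    - [[0, 0, 0], [-0.57, 1, 0], -1]
    - [[0, 0, 0], [-0.57, 1, 0], -1]
    - [[0, 0, 0], [-0.57, 1, 0], -1]

```text
time_s: 11.53
position: [0.5084, 0.2161, 0.086]
tcp_rot: [[1.0, 0.011, 0.0], [0.011, -1.0, 0.0], [0.0, -0.0, -1.0]]
wrist_force: [0.3, -0.2, -1.0]
grip_width: 0.0122
grip_force: 25.0
```

>>> send_rows:
  targets:
    - [[0, 0, 0], [-0.57, 1, 0], -1]
    - [[0, 0, 0], [-0.57, 1, -0.3], -1]
    - [[0, 0, 0], [0, 0.73, -0.6], -1]
    - [[0, 0, 0], [0, 0, -0.8], -1]
    - [[0, 0, 0], [0, 0, -0.8], -1]
    - [[0, 0, 0], [0, 0, -0.4], -1]
    - [[0, 0, 0], [0, 0, -0.1], -1]
    - [[0, 0, 0], [0, 0, 0], -1]

```text
time_s: 12.2
position: [0.4752, 0.2965, -0.0044]
tcp_rot: [[1.0, 0.01, -0.001], [0.01, -1.0, -0.0], [-0.001, 0.0, -1.0]]
wrist_force: [-0.6, -0.6, 0.2]
grip_width: 0.0118
grip_force: 25.0
```

>>> send_rows:
  targets:
    - [[0, 0, 0], [0, 0, 0], 0]
    - [[0, 0, 0], [0, 0, 0], 0]
    - [[0, 0, 0], [0, 0, 0], 0]
    - [[0, 0, 0], [0, 0, 1], 0]
    - [[0, 0, 0], [0, 0, 1], 0]
    - [[0, 0, 0], [0.4, -0.9, 1], 0]
    - [[0, 0, 0], [0.6, -1, 0], 0]
    - [[0, 0, 0], [0.6, -1, 0], 0]

```text
time_s: 12.87
position: [0.5246, 0.2097, 0.0885]
tcp_rot: [[1.0, 0.012, 0.005], [0.012, -1.0, 0.002], [0.005, -0.001, -1.0]]
wrist_force: [-0.5, 0.7, 0.5]
grip_width: 0.0472
grip_force: 0.0
```

>>> send_rows:
  targets:
    - [[0, 0, 0], [0.6, -1, 0], 0]
    - [[0, 0, 0], [0.6, -1, 0], 0]
    - [[0, 0, 0], [0.6, -1, 0], 0]
    - [[0, 0, 0], [0.6, -1, 0], 0]
    - [[0, 0, 0], [0.57, -1, 0], 0]
    - [[0, 0, 0], [0, -1, 0], 0]
    - [[0, 0, 0], [0, -1, 0], 0]
    - [[0, 0, 0], [0, -0.6, -0.3], 0]

```text
time_s: 13.53
position: [0.6132, -0.0209, 0.0786]
tcp_rot: [[1.0, 0.009, 0.004], [0.009, -1.0, -0.001], [0.004, 0.001, -1.0]]
wrist_force: [0.4, -0.0, 0.4]
grip_width: 0.0473
grip_force: 0.0
```

>>> send_rows:
  targets:
    - [[0, 0, 0], [0, 0, -0.7], 0]
    - [[0, 0, 0], [0, 0, -0.8], 0]
    - [[0, 0, 0], [0, 0, -0.6], 0]
    - [[0, 0, 0], [0, 0, -0.4], 0]
    - [[0, 0, 0], [0, 0, -0.2], 0]
    - [[0, 0, 0], [0, 0, 0], 0]
    - [[0, 0, 0], [0, 0, 0], 0]
    - [[0, 0, 0], [0, 0, 0], -1]

```text
time_s: 14.2
position: [0.613, -0.0179, -0.0032]
tcp_rot: [[1.0, 0.011, 0.002], [0.011, -1.0, -0.0], [0.002, 0.0, -1.0]]
wrist_force: [0.9, -0.3, -0.6]
grip_width: 0.0427
grip_force: 0.0
```

>>> send_rows:
  targets:
    - [[0, 0, 0], [0, 0, 0], -1]
    - [[0, 0, 0], [0, 0, 0], -1]
    - [[0, 0, 0], [0, 0, 0], -1]
    - [[0, 0, 0], [0, 0, 0], -1]
    - [[0, 0, 0], [0, 0, 0], -1]
    - [[0, 0, 0], [0, 0, 0], -1]

```text
time_s: 14.7
position: [0.6123, -0.0179, -0.0043]
tcp_rot: [[1.0, 0.011, 0.0], [0.011, -1.0, -0.0], [0.0, 0.0, -1.0]]
wrist_force: [-1.0, -0.2, 2.0]
grip_width: 0.0123
grip_force: 25.0
```

>>> send_rows:
  targets:
    - [[0, 0, 0], [0, 0, 0.5], -1]
    - [[0, 0, 0], [0, 0, 1], -1]
    - [[0, 0, 0], [0, 0.5, 1], -1]
    - [[0, 0, 0], [0, 1, 0.5], -1]
    - [[0, 0, 0], [-0.4, 1, 0], -1]
    - [[0, 0, 0], [-0.6, 1, 0], -1]
    - [[0, 0, 0], [-0.6, 1, 0], -1]
    - [[0, 0, 0], [-0.6, 1, 0], -1]

```text
time_s: 15.37
position: [0.5451, 0.1483, 0.0854]
tcp_rot: [[1.0, 0.011, -0.0], [0.011, -1.0, 0.0], [-0.0, -0.0, -1.0]]
wrist_force: [0.3, 1.3, -0.8]
grip_width: 0.0119
grip_force: 25.0
```

>>> send_rows:
  targets:
    - [[0, 0, 0], [-0.6, 1, 0], -1]
    - [[0, 0, 0], [-0.6, 1, 0], -1]
    - [[0, 0, 0], [-0.6, 1, 0], -1]
    - [[0, 0, 0], [-0.57, 1, 0], -1]
    - [[0, 0, 0], [0, 1, 0], -1]
    - [[0, 0, 0], [0, 1, 0], -1]
    - [[0, 0, 0], [0, 1, 0], -1]
    - [[0, 0, 0], [0, 0.7, -0.6], -1]

```text
time_s: 16.03
position: [0.476, 0.3814, 0.0704]
tcp_rot: [[1.0, 0.012, 0.004], [0.012, -1.0, 0.003], [0.004, -0.003, -1.0]]
wrist_force: [1.1, -0.2, 0.5]
grip_width: 0.0118
grip_force: 25.0
```

>>> send_rows:
  targets:
    - [[0, 0, 0], [0, 0, -0.8], -1]
    - [[0, 0, 0], [0, 0, -0.8], -1]
    - [[0, 0, 0], [0, 0, -0.5], -1]
    - [[0, 0, 0], [0, 0, -0.2], -1]
    - [[0, 0, 0], [0, 0, 0], -1]
    - [[0, 0, 0], [0, 0, 0], 0]
    - [[0, 0, 0], [0, 0, 0], 0]
    - [[0, 0, 0], [0, 0, 0], 0]

```text
time_s: 16.7
position: [0.4757, 0.3785, -0.0001]
tcp_rot: [[1.0, 0.011, 0.002], [0.011, -1.0, 0.001], [0.002, -0.001, -1.0]]
wrist_force: [-0.1, -1.0, -0.3]
grip_width: 0.0284
grip_force: 0.0
```

>>> send_rows:
  targets:
    - [[0, 0, 0], [0, 0, 0], 0]
    - [[0, 0, 0], [0, 0, 1], 0]
    - [[0, 0, 0], [0, 0, 1], 0]
    - [[0, 0, 0], [0, -0.5, 1], 0]
    - [[0, 0, 0], [0, -1, 0.9], 0]
    - [[0, 0, 0], [0, -1, 0.9], 0]
    - [[0, 0, 0], [0, -1, 0.9], 0]
    - [[0, 0, 0], [0, -1, 0.9], 0]

```text
time_s: 17.37
position: [0.4747, 0.2417, 0.1984]
tcp_rot: [[1.0, 0.011, 0.001], [0.011, -1.0, 0.0], [0.001, -0.0, -1.0]]
wrist_force: [0.6, -1.0, -0.4]
grip_width: 0.047
grip_force: 0.0
```

>>> send_rows:
  targets:
    - [[0, 0, 0], [0, -1, 0.9], 0]
    - [[0, 0, 0], [0, -1, 0.9], 0]
    - [[0, 0, 0], [0, -1, 0], 0]
    - [[0, 0, 0], [0, -1, 0], 0]
    - [[0, 0, 0], [0, -1, 0], 0]
    - [[0, 0, 0], [0, -1, 0], 0]
    - [[0, 0, 0], [0, -1, 0], 0]
    - [[0, 0, 0], [0, -0.2, 0], 0]

```text
time_s: 18.03
position: [0.475, 0.0239, 0.2512]
tcp_rot: [[1.0, 0.008, 0.001], [0.008, -1.0, -0.001], [0.001, 0.001, -1.0]]
wrist_force: [0.7, 0.1, 0.1]
grip_width: 0.0469
grip_force: 0.0
```

>>> send_rows:
  targets:
    - [[0, 0, 0], [0, 0, 0], 0]
    - [[0, 0, 0], [0, 0, 0], 0]

```text
time_s: 18.2
position: [0.4752, 0.0273, 0.2509]
tcp_rot: [[1.0, 0.01, 0.001], [0.01, -1.0, 0.0], [0.001, -0.0, -1.0]]
wrist_force: [-0.2, 0.1, 0.2]
grip_width: 0.0471
grip_force: 0.0
```

Run:
```python
from h import *
st=r.state(); print(np.round(st["position"],4),st["time_s"])
w=r.snapshot("wrist"); cv2.imwrite("pics/w3.png",w["img"]); np.savez("w3.npz",**{k:w[k] for k in("img","range_z","K","R","t")}); fins(w)
P=cloud(w)
m=(P[...,2]>.0195)&(P[...,2]<.03)&(P[...,0]>.6)&(P[...,0]<.69)&(P[...,1]>-.06)&(P[...,1]<.16)
k,l,_,_=cv2.connectedComponentsWithStats(m.astype(np.uint8))
for i in range(1,k):
    p=P[l==i]
    if len(p)>8: print("pin",len(p),p.mean(0).round(4),p.min(0).round(4),p.max(0).round(4))
s=r.snapshot("side"); fins(s); Q=cloud(s); m=(Q[...,0]>.41)&(Q[...,0]<.54)&(Q[...,1]>.255)&(Q[...,1]<.42)&(Q[...,2]>.03)&(Q[...,2]<.06)
k,l,_,_=cv2.connectedComponentsWithStats(m.astype(np.uint8))
for i in range(1,k):
    if (l==i).sum()>10: print("tin",Q[l==i].mean(0).round(3))
```

```text
[0.4752 0.0273 0.2509] 18.2
330 [ 439.7 -214.6] [12.7 39.7] 75.8 z 0.04 bgr [25. 56. 13.]
295 [433.8 -34.7] [12.4 39.3] 78.3 z 0.0402 bgr [ 11. 118. 144.]
293 [425.8 106.3] [40.2 12. ] 4.8 z 0.0399 bgr [124.  61.  29.]
pin 38 [0.6488 0.1179 0.023 ] [0.6457 0.115  0.02  ] [0.6524 0.121  0.0259]
pin 34 [0.6499 0.0501 0.023 ] [0.6469 0.0468 0.0198] [0.6531 0.0536 0.0255]
pin 36 [ 0.6506 -0.0174  0.023 ] [ 0.6479 -0.0203  0.0197] [ 0.6539 -0.0146  0.0246]
44 [ 439.4 -213.1] [14.7 39.2] 72.9 z 0.0442 bgr [47. 86. 20.]
55 [433.6 -33.2] [16.5 38.6] 83.7 z 0.0438 bgr [ 23. 146. 161.]
64 [427.5 107.6] [37.7 14.4] 4.7 z 0.0438 bgr [159.  87.  30.]
tin [0.476 0.299 0.041]
tin [0.475 0.381 0.041]
```

View pics/w3.png

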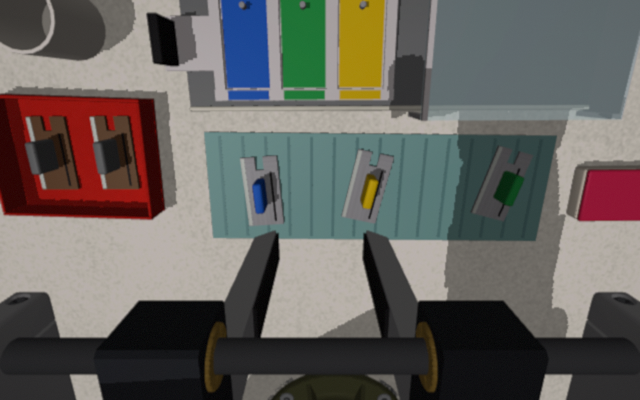

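The wrist view shows both worn inserts in the tin at (50,155) and (117,155). All three bays are empty, with pins at (243,5), (302,5) and (364,5). The fresh inserts are at (262,190), (370,187) and (505,185). Blue comes first.

>>> send_rows:
  targets:
    - [[0, 0, 0.35], [-0.82, 0.9, -0.9], 0]
    - [[0, 0, 0.35], [-0.82, 0.9, -0.9], 0]
    - [[0, 0, 0], [0, 0.83, -1], 0]
    - [[0, 0, 0], [0, 0, -1], 0]
    - [[0, 0, 0], [0, 0, -1], 0]
    - [[0, 0, 0], [0, 0, -1], 0]
    - [[0, 0, 0], [0, 0, -1], 0]
    - [[0, 0, 0], [0, 0, -0.9], 0]

```text
time_s: 18.97
position: [0.4294, 0.1026, 0.0224]
tcp_rot: [[0.996, 0.086, -0.0], [0.086, -0.996, 0.0], [-0.0, -0.0, -1.0]]
wrist_force: [0.3, -0.2, 0.4]
grip_width: 0.0471
grip_force: 0.0
```

>>> send_rows:
  targets:
    - [[0, 0, 0], [0, 0, -0.6], 0]
    - [[0, 0, 0], [0, 0, -0.4], 0]
    - [[0, 0, 0], [0, 0, -0.13], 0]
    - [[0, 0, 0], [0, 0, 0], 0]
    - [[0, 0, 0], [0, 0, 0], 0]

```text
time_s: 19.38
position: [0.4303, 0.1021, -0.0094]
tcp_rot: [[0.996, 0.085, 0.001], [0.085, -0.996, 0.0], [0.001, -0.0, -1.0]]
wrist_force: [-0.3, 0.2, 0.5]
grip_width: 0.0471
grip_force: 0.0
```

>>> send_rows:
  targets:
    - [[0, 0, 0], [0, 0, 0], -1]
    - [[0, 0, 0], [0, 0, 0], -1]
    - [[0, 0, 0], [0, 0, 0], -1]
    - [[0, 0, 0], [0, 0, 0], -1]
    - [[0, 0, 0], [0, 0, 0], -1]
    - [[0, 0, 0], [0, 0, 0], -1]
    - [[0, 0, 0], [0, 0, 0], -1]
  grip_force: 25

```text
time_s: 19.97
position: [0.4301, 0.1016, -0.0097]
tcp_rot: [[0.996, 0.084, 0.0], [0.084, -0.996, 0.0], [0.0, -0.0, -1.0]]
wrist_force: [-0.8, 0.5, 4.2]
grip_width: 0.0121
grip_force: 25.0
```

>>> send_rows:
  targets:
    - [[0, 0, 0], [0, 0, 0.7], -1]
    - [[0, 0, 0], [0, 0, 0.9], -1]
    - [[0, 0, 0], [0.5, 0, 0.7], -1]
    - [[0, 0, -0.2], [0.9, 0.2, 0.4], -1]
    - [[0, 0, -0.2], [0.9, 0.2, 0], -1]
    - [[0, 0, -0.2], [0.9, 0.13, 0], -1]
    - [[0, 0, -0.1], [0.9, 0, 0], -1]
    - [[0, 0, 0], [0.9, 0, 0], -1]

```text
time_s: 20.63
position: [0.581, 0.1176, 0.0708]
tcp_rot: [[1.0, 0.01, -0.0], [0.01, -1.0, -0.0], [-0.0, 0.0, -1.0]]
wrist_force: [-0.4, -0.2, -0.2]
grip_width: 0.0118
grip_force: 25.0
```

>>> send_rows:
  targets:
    - [[0, 0, 0], [0.7, 0, 0], -1]
    - [[0, 0, 0], [0.4, 0, -0.5], -1]
    - [[0, 0, 0], [0.05, 0, -0.3], -1]
    - [[0, 0, 0], [0, 0, 0], -1]
    - [[0, 0, 0], [0, 0, 0], -1]

```text
time_s: 21.05
position: [0.6133, 0.1174, 0.0464]
tcp_rot: [[1.0, 0.011, -0.002], [0.011, -1.0, -0.0], [-0.002, 0.0, -1.0]]
wrist_force: [-0.2, -0.7, -0.0]
grip_width: 0.0117
grip_force: 25.0
```

```bash
cat >> h.py <<'E'
def held(name):
    """notch slot edges of held plate and pins, from the wrist view; run while hovering"""
    w=r.snapshot("wrist"); cv2.imwrite(f"pics/{name}.png",w["img"]); P=cloud(w); T=np.array(r.state()["position"]); R=np.array(r.state()["tcp_rot"]); v=w["range_z"]>0
    print("T",T.round(4),"yaw",np.degrees(np.arctan2(R[1,0],R[0,0])).round(2))
    m=v&(P[...,2]>.0195)&(P[...,2]<.03)&(P[...,0]>.63)&(P[...,0]<.69)&(P[...,1]>-.06)&(P[...,1]<.16)
    k,l,_,_=cv2.connectedComponentsWithStats(m.astype(np.uint8))
    for i in range(1,k):
        p=P[l==i]
        if len(p)>8: print("pin",len(p),p.mean(0).round(4))
    Q=(P-T)@R   # tool frame
    zz=P[...,2]-T[2]
    m=v&(Q[...,0]>.012)&(Q[...,0]<.06)&(abs(Q[...,1])<.035)&(zz>.005)&(zz<.05)
    q=Q[m]; 
    f=(zz[m]>.03); 
    if f.sum(): print("fin",q[f].min(0).round(4),q[f].max(0).round(4))
    e=q[~f]; print("plate z",np.median(T[2]-e[:,2]).round(4),"x max",np.percentile(e[:,0],99).round(4),"y",np.percentile(e[:,1],[1,99]).round(4))
    for lo in (.026,.030,.034,.038):
        y=np.sort(e[(e[:,0]>lo)&(e[:,0]<lo+.006),1]); 
        if len(y)>5:
            g=np.diff(y); i=g.argmax(); print(lo,"gap",y[i].round(4),y[i+1].round(4),"edges",y[0].round(4),y[-1].round(4))
E
python3 - <<'E'
from h import *
held("h1")
E
```

```text
T [0.6137 0.1175 0.0472] yaw 0.63
pin 105 [ 0.6516 -0.0169  0.0227]
pin 86 [0.6496 0.1181 0.0231]
pin 95 [0.6506 0.0508 0.0229]
fin [ 0.012  -0.0062 -0.0493] [ 0.0163  0.0058 -0.0302]
plate z 0.0614 x max 0.0436 y [-0.0238  0.0233]
0.026 gap -0.0005 0.0052 edges -0.024 0.0236
0.03 gap -0.0057 0.0053 edges -0.0239 0.0235
0.034 gap -0.0061 0.0057 edges -0.0243 0.0239
0.038 gap -0.0061 0.0056 edges -0.0243 0.0239
```

View pics/h1.png

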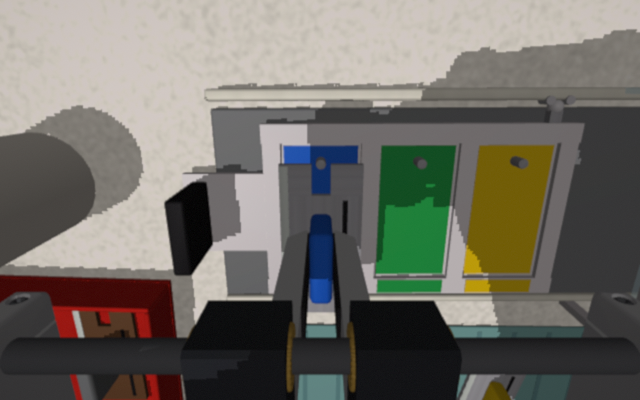

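The wrist view shows the held blue insert at (320,205), its notch in line with the blue pin at (320,163). I lower it now.

>>> send_rows:
  targets:
    - [[0, 0, 0], [0.04, 0.015, -0.4], -1]
    - [[0, 0, 0], [0, 0, -0.4], -1]
    - [[0, 0, 0], [0, 0, -0.3], -1]
    - [[0, 0, 0], [0, 0, -0.2], -1]
    - [[0, 0, 0], [0, 0, -0.1], -1]
    - [[0, 0, 0], [0, 0, -0.1], -1]
    - [[0, 0, 0], [0, 0, 0], -1]

```text
time_s: 21.68
position: [0.6155, 0.1178, 0.0016]
tcp_rot: [[1.0, 0.011, -0.001], [0.011, -1.0, -0.0], [-0.001, 0.0, -1.0]]
wrist_force: [-1.1, 0.0, -0.9]
grip_width: 0.0117
grip_force: 25.0
```

>>> send_rows:
  targets:
    - [[0, 0, 0], [0, 0, 0], 0]
    - [[0, 0, 0], [0, 0, 0], 0]
    - [[0, 0, 0], [0, 0, 0], 0]
    - [[0, 0, 0], [0, 0, 0.8], 0]
    - [[0, 0, 0], [0, 0, 1], 0]
    - [[0, 0, 0], [-0.4, -0.3, 1], 0]
    - [[0, 0, 0], [-0.6, -0.4, 0.8], 0]
    - [[0, 0, 0], [-0.6, -0.4, 0.8], 0]

```text
time_s: 22.35
position: [0.5672, 0.0846, 0.1356]
tcp_rot: [[1.0, 0.011, 0.001], [0.011, -1.0, 0.0], [0.001, -0.0, -1.0]]
wrist_force: [0.6, -0.5, 1.4]
grip_width: 0.0467
grip_force: 0.0
```

>>> send_rows:
  targets:
    - [[0, 0, 0], [-0.6, -0.4, 0.8], 0]
    - [[0, 0, 0], [-0.6, -0.4, 0.8], 0]
    - [[0, 0, 0], [-0.6, -0.4, 0.8], 0]
    - [[0, 0, 0], [-0.6, -0.4, 0.8], 0]
    - [[0, 0, 0], [-0.6, -0.2, 0.8], 0]
    - [[0, 0, 0], [0, 0, 0], 0]
    - [[0, 0, 0], [0, 0, 0], 0]

```text
time_s: 22.93
position: [0.4778, 0.0306, 0.2558]
tcp_rot: [[1.0, 0.01, 0.004], [0.01, -1.0, -0.0], [0.004, 0.0, -1.0]]
wrist_force: [0.6, 0.4, -0.3]
grip_width: 0.0468
grip_force: 0.0
```

```bash
cat >> h.py <<'E'
def look():
    st=r.state(); R=np.array(st["tcp_rot"]); print("T",np.round(st["position"],4),np.degrees(np.arctan2(R[1,0],R[0,0])).round(2),"t",st["time_s"])
    w=r.snapshot("wrist"); fins(w); return w
E
python3 - <<'E'
from h import *
w=look()
E
```

```text
T [0.4778 0.0306 0.2558] 0.58 t 22.9333
437 [611.3 118.1] [39.7 12.6] 0.1 z 0.0499 bgr [113.  54.  25.]
322 [ 439.7 -214.5] [13.  39.8] 76.5 z 0.0401 bgr [25. 55. 13.]
286 [433.8 -34.9] [12.2 39.2] 78.1 z 0.0402 bgr [ 11. 117. 143.]
```

>>> send_rows:
  targets:
    - [[0, 0, -0.4], [-0.3, -0.45, -0.7], 0]
    - [[0, 0, -0.4], [-0.3, -0.45, -0.7], 0]
    - [[0, 0, -0.4], [-0.3, -0.45, -0.7], 0]
    - [[0, 0, -0.4], [-0.3, -0.45, -0.7], 0]
    - [[0, 0, -0.4], [-0.27, -0.38, -0.7], 0]
    - [[0, 0, -0.05], [0, 0, -0.9], 0]
    - [[0, 0, 0], [0, 0, -0.9], 0]
    - [[0, 0, 0], [0, 0, -0.9], 0]

```text
time_s: 23.65
position: [0.4331, -0.0344, 0.0658]
tcp_rot: [[0.979, -0.203, -0.002], [-0.203, -0.979, 0.0], [-0.002, 0.0, -1.0]]
wrist_force: [0.7, -0.8, 0.2]
grip_width: 0.047
grip_force: 0.0
```

>>> send_rows:
  targets:
    - [[0, 0, 0], [0, 0, -0.9], 0]
    - [[0, 0, 0], [0, 0, -0.7], 0]
    - [[0, 0, 0], [0, 0, -0.5], 0]
    - [[0, 0, 0], [0, 0, -0.3], 0]
    - [[0, 0, 0], [0, 0, 0], 0]
    - [[0, 0, 0], [0, 0, 0], 0]

```text
time_s: 24.15
position: [0.4335, -0.0344, -0.0042]
tcp_rot: [[0.979, -0.202, -0.001], [-0.202, -0.979, 0.0], [-0.001, 0.0, -1.0]]
wrist_force: [0.2, 0.1, -0.0]
grip_width: 0.0467
grip_force: 0.0
```

>>> send_rows:
  targets:
    - [[0, 0, 0], [0, 0, -0.15], -1]
    - [[0, 0, 0], [0, 0, -0.1], -1]
    - [[0, 0, 0], [0, 0, 0], -1]
    - [[0, 0, 0], [0, 0, 0], -1]
    - [[0, 0, 0], [0, 0, 0], -1]
    - [[0, 0, 0], [0, 0, 0], -1]
    - [[0, 0, 0], [0, 0, 0], -1]
    - [[0, 0, 0], [0, 0, 0], -1]

```text
time_s: 24.82
position: [0.4338, -0.0346, -0.0112]
tcp_rot: [[0.979, -0.203, 0.0], [-0.203, -0.979, -0.0], [0.0, -0.0, -1.0]]
wrist_force: [-1.4, 0.6, 4.7]
grip_width: 0.0118
grip_force: 25.0
```

>>> send_rows:
  targets:
    - [[0, 0, 0], [0, 0, 0.7], -1]
    - [[0, 0, 0], [0, 0, 0.9], -1]
    - [[0, 0, 0.3], [0.5, 0.07, 0.7], -1]
    - [[0, 0, 0.35], [0.8, 0.1, 0.4], -1]
    - [[0, 0, 0.35], [0.8, 0.1, 0], -1]
    - [[0, 0, 0.35], [0.8, 0.1, 0], -1]
    - [[0, 0, 0.35], [0.8, 0.1, 0], -1]
    - [[0, 0, 0.35], [0.8, 0.1, 0], -1]

```text
time_s: 25.48
position: [0.5696, -0.0172, 0.0694]
tcp_rot: [[1.0, 0.013, -0.0], [0.013, -1.0, 0.0], [-0.0, -0.0, -1.0]]
wrist_force: [-0.2, 0.1, -1.8]
grip_width: 0.0116
grip_force: 25.0
```

>>> send_rows:
  targets:
    - [[0, 0, 0], [0.7, 0, 0], -1]
    - [[0, 0, 0], [0.5, 0, -0.4], -1]
    - [[0, 0, 0], [0.24, 0, -0.3], -1]
    - [[0, 0, 0], [0, 0, 0], -1]
    - [[0, 0, 0], [0, 0, 0], -1]
    - [[0, 0, 0], [0, 0, 0], -1]

```text
time_s: 25.98
position: [0.6114, -0.0174, 0.049]
tcp_rot: [[1.0, 0.011, -0.0], [0.011, -1.0, 0.0], [-0.0, -0.0, -1.0]]
wrist_force: [-0.5, 0.1, -1.1]
grip_width: 0.0117
grip_force: 25.0
```

Run:
```python
from h import *
held("h2")
```

```text
T [ 0.6116 -0.0175  0.0493] yaw 0.61
pin 103 [0.6494 0.1173 0.0226]
pin 90 [0.6504 0.0498 0.0228]
pin 87 [ 0.6515 -0.0177  0.0231]
pin 70 [0.6311 0.1162 0.0247]
fin [ 0.012  -0.0063 -0.05  ] [ 0.0199  0.0056 -0.03  ]
plate z 0.0655 x max 0.0473 y [-0.0239  0.0232]
0.026 gap -0.0006 -0.0001 edges -0.0241 0.0234
0.03 gap -0.0062 0.0051 edges -0.0243 0.0237
0.034 gap -0.0062 0.0055 edges -0.0244 0.0236
0.038 gap -0.0062 0.0055 edges -0.0242 0.0234
```

>>> send_rows:
  targets:
    - [[0, 0, 0], [0.04, -0.01, -0.4], -1]
    - [[0, 0, 0], [0, 0, -0.4], -1]
    - [[0, 0, 0], [0, 0, -0.3], -1]
    - [[0, 0, 0], [0, 0, -0.25], -1]
    - [[0, 0, 0], [0, 0, -0.15], -1]
    - [[0, 0, 0], [0, 0, -0.1], -1]
    - [[0, 0, 0], [0, 0, 0], -1]
    - [[0, 0, 0], [0, 0, 0], -1]

```text
time_s: 26.7
position: [0.6131, -0.0177, 0.0007]
tcp_rot: [[1.0, 0.011, 0.0], [0.011, -1.0, 0.0], [0.0, -0.0, -1.0]]
wrist_force: [0.0, 0.2, -0.3]
grip_width: 0.0119
grip_force: 25.0
```

>>> send_rows:
  targets:
    - [[0, 0, 0], [0, 0, 0], 0]
    - [[0, 0, 0], [0, 0, 0], 0]
    - [[0, 0, 0], [0, 0, 0], 0]
    - [[0, 0, 0], [0, 0, 0.8], 0]
    - [[0, 0, 0], [0, 0, 1], 0]
    - [[0, 0, 0], [-0.4, -0.3, 1], 0]
    - [[0, 0, 0], [-0.6, -0.4, 0.8], 0]
    - [[0, 0, 0], [-0.6, -0.5, 0.8], 0]

```text
time_s: 27.37
position: [0.5645, -0.0536, 0.1341]
tcp_rot: [[1.0, 0.012, 0.001], [0.012, -1.0, -0.0], [0.001, 0.0, -1.0]]
wrist_force: [-0.9, -0.1, -0.2]
grip_width: 0.0467
grip_force: 0.0
```

>>> send_rows:
  targets:
    - [[0, 0, 0], [-0.6, -0.6, 0.8], 0]
    - [[0, 0, 0], [-0.6, -0.6, 0.8], 0]
    - [[0, 0, 0], [-0.6, -0.6, 0.8], 0]
    - [[0, 0, 0], [-0.6, -0.6, 0.8], 0]
    - [[0, 0, 0], [-0.6, -0.6, 0.8], 0]
    - [[0, 0, 0], [0, 0, 0], 0]
    - [[0, 0, 0], [0, 0, 0], 0]

```text
time_s: 27.95
position: [0.4749, -0.1445, 0.2541]
tcp_rot: [[1.0, 0.009, 0.003], [0.009, -1.0, -0.001], [0.003, 0.001, -1.0]]
wrist_force: [0.2, -0.7, -0.1]
grip_width: 0.047
grip_force: 0.0
```

Run:
```python
from h import *
w=look()
```

```text
T [ 0.4749 -0.1445  0.2541] 0.51 t 27.95
499 [611.4 117.4] [39.4 13.3] 0.4 z 0.0497 bgr [88. 41. 17.]
454 [612.8 -17.5] [39.6 12.9] 0.7 z 0.0499 bgr [ 17. 101. 122.]
295 [ 439.5 -215.4] [12.6 39.5] 74.5 z 0.0402 bgr [44. 96. 24.]
```

>>> send_rows:
  targets:
    - [[0, 0, -0.45], [-0.24, -0.47, -0.7], 0]
    - [[0, 0, -0.45], [-0.24, -0.47, -0.7], 0]
    - [[0, 0, -0.45], [-0.24, -0.47, -0.7], 0]
    - [[0, 0, -0.45], [-0.24, -0.47, -0.7], 0]
    - [[0, 0, -0.45], [-0.22, -0.47, -0.7], 0]
    - [[0, 0, -0.2], [0, 0, -0.8], 0]
    - [[0, 0, 0], [0, 0, -0.8], 0]
    - [[0, 0, 0], [0, 0, -0.8], 0]

```text
time_s: 28.67
position: [0.4393, -0.2134, 0.0732]
tcp_rot: [[0.97, -0.243, -0.002], [-0.243, -0.97, 0.001], [-0.002, -0.001, -1.0]]
wrist_force: [0.2, 0.7, -1.0]
grip_width: 0.0472
grip_force: 0.0
```

>>> send_rows:
  targets:
    - [[0, 0, 0], [0, 0, -0.8], 0]
    - [[0, 0, 0], [0, 0, -0.7], 0]
    - [[0, 0, 0], [0, 0, -0.5], 0]
    - [[0, 0, 0], [0, 0, -0.3], 0]
    - [[0, 0, 0], [0, 0, 0], 0]
    - [[0, 0, 0], [0, 0, 0], 0]

```text
time_s: 29.17
position: [0.4397, -0.2138, 0.0063]
tcp_rot: [[0.97, -0.243, -0.001], [-0.243, -0.97, 0.001], [-0.001, -0.0, -1.0]]
wrist_force: [0.1, -0.3, 0.7]
grip_width: 0.0468
grip_force: 0.0
```

Another 17 mm down, then close.

>>> send_rows:
  targets:
    - [[0, 0, 0], [0, -0.04, -0.3], 0]
    - [[0, 0, 0], [0, 0, -0.2], 0]
    - [[0, 0, 0], [0, 0, -0.08], 0]
    - [[0, 0, 0], [0, 0, 0], -1]
    - [[0, 0, 0], [0, 0, 0], -1]
    - [[0, 0, 0], [0, 0, 0], -1]
    - [[0, 0, 0], [0, 0, 0], -1]

```text
time_s: 29.75
position: [0.4398, -0.2155, -0.0105]
tcp_rot: [[0.97, -0.243, 0.0], [-0.243, -0.97, -0.0], [0.0, 0.0, -1.0]]
wrist_force: [0.1, -0.3, -0.7]
grip_width: 0.024
grip_force: 0.0
```

>>> send_rows:
  targets:
    - [[0, 0, 0], [0, 0, 0], -1]
    - [[0, 0, 0], [0, 0, 0], -1]
    - [[0, 0, 0], [0, 0, 0], -1]

```text
time_s: 30.0
position: [0.4397, -0.2155, -0.0107]
tcp_rot: [[0.97, -0.243, 0.0], [-0.243, -0.97, -0.0], [0.0, 0.0, -1.0]]
wrist_force: [-0.5, -0.1, 1.9]
grip_width: 0.0119
grip_force: 25.0
```

>>> send_rows:
  targets:
    - [[0, 0, 0], [0, 0, 0.7], -1]
    - [[0, 0, 0], [0, 0, 0.9], -1]
    - [[0, 0, 0.3], [0, 0.5, 0.9], -1]
    - [[0, 0, 0.4], [0, 0.9, 0.7], -1]
    - [[0, 0, 0.4], [0.2, 0.9, 0], -1]
    - [[0, 0, 0.4], [0.5, 0.9, 0], -1]
    - [[0, 0, 0.4], [0.6, 0.9, 0], -1]
    - [[0, 0, 0.4], [0.6, 0.9, 0], -1]

```text
time_s: 30.67
position: [0.4971, -0.064, 0.0855]
tcp_rot: [[1.0, -0.003, 0.001], [-0.003, -1.0, -0.0], [0.001, 0.0, -1.0]]
wrist_force: [0.7, -1.5, 1.0]
grip_width: 0.012
grip_force: 25.0
```

>>> send_rows:
  targets:
    - [[0, 0, 0.15], [0.6, 0.9, 0], -1]
    - [[0, 0, 0], [0.6, 0.9, 0], -1]
    - [[0, 0, 0], [0.6, 0.9, 0], -1]
    - [[0, 0, 0], [0.6, 0.75, 0], -1]
    - [[0, 0, 0], [0.6, 0.3, 0], -1]
    - [[0, 0, 0], [0.6, 0.1, 0], -1]
    - [[0, 0, 0], [0.6, 0, 0], -1]
    - [[0, 0, 0], [0.23, 0, -0.4], -1]

```text
time_s: 31.33
position: [0.632, 0.0505, 0.0748]
tcp_rot: [[1.0, 0.011, 0.004], [0.011, -1.0, 0.0], [0.004, -0.0, -1.0]]
wrist_force: [0.0, 0.4, -1.1]
grip_width: 0.012
grip_force: 25.0
```

>>> send_rows:
  targets:
    - [[0, 0, 0], [0, 0, -0.5], -1]
    - [[0, 0, 0], [0, 0, -0.3], -1]
    - [[0, 0, 0], [0, 0, 0], -1]
    - [[0, 0, 0], [0, 0, 0], -1]

```text
time_s: 31.67
position: [0.6292, 0.0501, 0.0491]
tcp_rot: [[1.0, 0.011, -0.001], [0.011, -1.0, -0.0], [-0.001, 0.0, -1.0]]
wrist_force: [-0.2, -0.3, 0.1]
grip_width: 0.0119
grip_force: 25.0
```

Run:
```python
from h import *
held("h3"); print(r.state()["grip_width"])
```

```text
T [0.6296 0.0501 0.0498] yaw 0.62
pin 90 [0.6496 0.1177 0.0227]
pin 77 [0.651  0.0502 0.0229]
pin 88 [ 0.6517 -0.0173  0.023 ]
pin 76 [0.6313 0.1174 0.0252]
pin 85 [ 0.6323 -0.0157  0.0249]
fin [ 0.012  -0.0062 -0.05  ] [ 0.0196  0.0057 -0.0301]
plate z 0.065 x max 0.0468 y [-0.0238  0.0233]
0.026 gap -0.0006 -0.0 edges -0.0241 0.0234
0.03 gap -0.0058 0.0056 edges -0.0244 0.0238
0.034 gap -0.0062 0.0055 edges -0.0244 0.0238
0.038 gap -0.0062 0.0055 edges -0.0243 0.0236
0.012439997643882185
```

>>> send_rows:
  targets:
    - [[0, 0, 0], [-0.3, 0, 0], -1]
    - [[0, 0, 0], [-0.25, 0, 0], -1]
    - [[0, 0, 0], [0, 0, -0.3], -1]
    - [[0, 0, 0], [0, 0, 0], -1]
    - [[0, 0, 0], [0, 0, 0], -1]

```text
time_s: 32.13
position: [0.6129, 0.0501, 0.0399]
tcp_rot: [[1.0, 0.011, -0.0], [0.011, -1.0, 0.0], [-0.0, -0.0, -1.0]]
wrist_force: [-0.1, 0.1, -0.2]
grip_width: 0.0117
grip_force: 25.0
```

>>> send_rows:
  targets:
    - [[0, 0, 0], [0, 0, -0.4], -1]
    - [[0, 0, 0], [0, 0, -0.4], -1]
    - [[0, 0, 0], [0, 0, -0.25], -1]
    - [[0, 0, 0], [0, 0, -0.15], -1]
    - [[0, 0, 0], [0, 0, -0.1], -1]
    - [[0, 0, 0], [0, 0, 0], -1]
    - [[0, 0, 0], [0, 0, 0], -1]

```text
time_s: 32.72
position: [0.6131, 0.0501, 0.0012]
tcp_rot: [[1.0, 0.011, 0.0], [0.011, -1.0, 0.0], [0.0, -0.0, -1.0]]
wrist_force: [0.3, -0.3, -0.8]
grip_width: 0.0119
grip_force: 25.0
```

>>> send_rows:
  targets:
    - [[0, 0, 0], [0, 0, 0], 0]
    - [[0, 0, 0], [0, 0, 0], 0]
    - [[0, 0, 0], [0, 0, 0], 0]
    - [[0, 0, 0], [0, 0, 0.8], 0]
    - [[0, 0, 0], [0, 0, 1], 0]
    - [[0, 0, 0], [-0.7, 0.3, 1], 0]
    - [[0, 0, 0], [-0.8, 0.3, 0.9], 0]
    - [[0, 0, 0], [-0.8, 0.3, 0.9], 0]

```text
time_s: 33.38
position: [0.543, 0.0772, 0.1405]
tcp_rot: [[1.0, 0.01, 0.0], [0.01, -1.0, 0.0], [0.0, -0.0, -1.0]]
wrist_force: [0.3, 0.0, 0.9]
grip_width: 0.0468
grip_force: 0.0
```

>>> send_rows:
  targets:
    - [[0, 0, 0], [-0.7, 0.4, 0.9], 0]
    - [[0, 0, 0], [-0.7, 0.4, 0.9], 0]
    - [[0, 0, 0], [-0.5, 0.4, 0.9], 0]
    - [[0, 0, 0], [0, 0, 0.5], 0]
    - [[0, 0, 0], [0, 0, 0], 0]
    - [[0, 0, 0], [0, 0, 0], 0]

```text
time_s: 33.88
position: [0.4872, 0.1131, 0.2356]
tcp_rot: [[1.0, 0.011, 0.002], [0.011, -1.0, 0.0], [0.002, -0.0, -1.0]]
wrist_force: [0.7, 0.4, -0.9]
grip_width: 0.0467
grip_force: 0.0
```

Run:
```python
from h import *
w=look(); cv2.imwrite("pics/w5.png",w["img"])
P=cloud(w); m=(P[...,2]>.05)&(P[...,2]<.07)&(P[...,1]>.16)&(P[...,1]<.25)&(P[...,0]>.57)&(P[...,0]<.66); p=P[m]
print("handle",cv2.minAreaRect((p[:,:2]*1000).astype(np.float32)))
m=(P[...,2]>.0215)&(P[...,2]<.03)&(P[...,0]>.635)&(P[...,0]<.69)&(P[...,1]>-.06)&(P[...,1]<.16)
k,l,_,_=cv2.connectedComponentsWithStats(m.astype(np.uint8))
for i in range(1,k):
    p=P[l==i]
    if len(p)>8: print("pin",len(p),p.mean(0).round(4))
```

```text
T [0.4872 0.1131 0.2356] 0.63 t 33.8833
473 [611.3 118.1] [39.2 11.8] 0.8 z 0.0501 bgr [134.  67.  33.]
465 [612.2  50.6] [12.3 39.1] 89.9 z 0.0502 bgr [46. 99. 27.]
477 [613.1 -17.1] [39.5 12.3] 1.7 z 0.0501 bgr [ 11. 109. 133.]
handle ((608.76611328125, 204.54901123046875), (49.07593536376953, 12.274138450622559), 1.1818068027496338)
pin 33 [0.6493 0.1184 0.0232]
pin 34 [0.6502 0.0505 0.0232]
pin 34 [ 0.6509 -0.0171  0.0234]
```

View pics/w5.png

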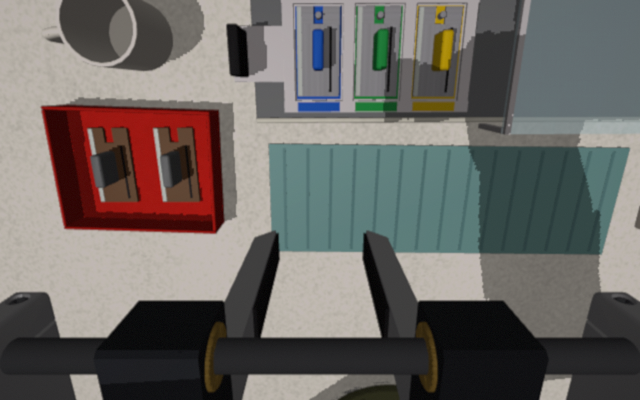

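The wrist view shows blue, green and yellow seated at (318,50), (380,50) and (443,50), each notch over its pin. The mat is empty and both worn inserts are in the tin. The handle is at (237,50), so I grip it next.

>>> send_rows:
  targets:
    - [[0, 0, 0], [0.7, 0.5, 0], 0]
    - [[0, 0, 0], [0.7, 0.5, 0], 0]
    - [[0, 0, 0], [0.7, 0.5, -0.4], 0]
    - [[0, 0, 0], [0.7, 0.5, -0.6], 0]
    - [[0, 0, 0], [0.7, 0.5, -0.6], 0]
    - [[0, 0, 0], [0.58, 0.5, -0.7], 0]
    - [[0, 0, 0], [0, 0.05, -0.8], 0]
    - [[0, 0, 0], [0, 0, -0.8], 0]

```text
time_s: 34.6
position: [0.6093, 0.2048, 0.1142]
tcp_rot: [[1.0, 0.011, -0.003], [0.011, -1.0, -0.001], [-0.003, 0.001, -1.0]]
wrist_force: [0.2, -0.2, -0.6]
grip_width: 0.047
grip_force: 0.0
```

>>> send_rows:
  targets:
    - [[0, 0, 0], [0, 0, -0.8], 0]
    - [[0, 0, 0], [0, 0, -0.8], 0]
    - [[0, 0, 0], [0, 0, -0.7], 0]
    - [[0, 0, 0], [0, 0, -0.5], 0]
    - [[0, 0, 0], [0, 0, -0.3], 0]
    - [[0, 0, 0], [0, 0, 0], 0]
    - [[0, 0, 0], [0, 0, 0], 0]

```text
time_s: 35.18
position: [0.6093, 0.2043, 0.0246]
tcp_rot: [[1.0, 0.01, -0.001], [0.01, -1.0, -0.0], [-0.001, 0.0, -1.0]]
wrist_force: [0.3, 0.8, 1.0]
grip_width: 0.0472
grip_force: 0.0
```

>>> send_rows:
  targets:
    - [[0, 0, 0], [0, 0, -0.4], 0]
    - [[0, 0, 0], [0, 0, -0.2], 0]
    - [[0, 0, 0], [0, 0, -0.1], 0]
    - [[0, 0, 0], [0, 0, 0], 0]
    - [[0, 0, 0], [0, 0, 0], -1]
    - [[0, 0, 0], [0, 0, 0], -1]
    - [[0, 0, 0], [0, 0, 0], -1]

```text
time_s: 35.77
position: [0.6096, 0.2047, 0.0046]
tcp_rot: [[1.0, 0.011, 0.001], [0.011, -1.0, 0.0], [0.001, -0.0, -1.0]]
wrist_force: [-1.0, -0.4, -0.1]
grip_width: 0.0306
grip_force: 0.0
```

>>> send_rows:
  targets:
    - [[0, 0, 0], [0, 0, 0], -1]
    - [[0, 0, 0], [0, 0, 0], -1]
    - [[0, 0, 0], [0, 0, 0], -1]
    - [[0, 0, 0], [0, 0, 0], -1]
    - [[0, 0, 0], [0, 0, 0], -1]

```text
time_s: 36.18
position: [0.6094, 0.2046, 0.0043]
tcp_rot: [[1.0, 0.011, 0.0], [0.011, -1.0, -0.0], [0.0, 0.0, -1.0]]
wrist_force: [-0.6, -0.7, 1.1]
grip_width: 0.0115
grip_force: 25.0
```

>>> send_rows:
  targets:
    - [[0, 0, 0], [0.001, -0.2, 0], -1]
    - [[0, 0, 0], [0.005, -0.5, 0], -1]
    - [[0, 0, 0], [0.005, -0.5, 0], -1]
    - [[0, 0, 0], [0.005, -0.5, 0], -1]
    - [[0, 0, 0], [0.005, -0.5, 0], -1]
    - [[0, 0, 0], [0.005, -0.5, 0], -1]
    - [[0, 0, 0], [0.005, -0.5, 0], -1]
    - [[0, 0, 0], [0.005, -0.5, 0], -1]

```text
time_s: 36.85
position: [0.611, 0.0923, 0.0044]
tcp_rot: [[1.0, 0.01, 0.002], [0.01, -1.0, 0.001], [0.002, -0.001, -1.0]]
wrist_force: [9.4, 2.6, -4.0]
grip_width: 0.0115
grip_force: 25.0
```

>>> send_rows:
  targets:
    - [[0, 0, 0], [0.005, -0.5, 0], -1]
    - [[0, 0, 0], [0.005, -0.5, 0], -1]
    - [[0, 0, 0], [0.005, -0.5, 0], -1]
    - [[0, 0, 0], [0.005, -0.5, 0], -1]
    - [[0, 0, 0], [0.005, -0.5, 0], -1]
    - [[0, 0, 0], [0.005, -0.5, 0], -1]
    - [[0, 0, 0], [0.005, -0.5, 0], -1]
    - [[0, 0, 0], [0.005, -0.3, 0], -1]

```text
time_s: 37.52
position: [0.6127, -0.0228, 0.0044]
tcp_rot: [[1.0, 0.009, 0.003], [0.009, -1.0, -0.0], [0.003, 0.0, -1.0]]
wrist_force: [12.8, 3.2, -4.4]
grip_width: 0.0118
grip_force: 25.0
```

>>> send_rows:
  targets:
    - [[0, 0, 0], [0, -0.2, 0], -1]
    - [[0, 0, 0], [0, -0.15, 0], -1]
    - [[0, 0, 0], [0, -0.1, 0], -1]
    - [[0, 0, 0], [0, 0, 0], -1]
    - [[0, 0, 0], [0, 0, 0], -1]

```text
time_s: 37.93
position: [0.6128, -0.0355, 0.0043]
tcp_rot: [[1.0, 0.01, 0.003], [0.01, -1.0, -0.001], [0.003, 0.001, -1.0]]
wrist_force: [12.9, -1.3, -6.4]
grip_width: 0.0117
grip_force: 25.0
```

>>> send_rows:
  targets:
    - [[0, 0, 0], [0, 0, 0], -0.1]
    - [[0, 0, 0], [0, 0, 0], -0.1]
    - [[0, 0, 0], [0, 0, 0], -0.1]
    - [[0, 0, 0], [0, 0, 0], -0.1]
    - [[0, 0, 0], [0, 0, 0.8], -0.1]
    - [[0, 0, 0], [0, 0, 1], -0.1]
    - [[0, 0, 0], [-0.5, 0, 1], -0.1]
    - [[0, 0, 0], [-0.8, -0.2, 1], -0.1]

```text
time_s: 38.6
position: [0.5726, -0.0395, 0.119]
tcp_rot: [[1.0, 0.012, -0.0], [0.012, -1.0, 0.0], [-0.0, -0.0, -1.0]]
wrist_force: [0.7, 0.2, 0.9]
grip_width: 0.0424
grip_force: 0.0
```

>>> send_rows:
  targets:
    - [[0, 0, 0], [-0.8, -0.4, 1], -0.1]
    - [[0, 0, 0], [-0.5, -0.4, 1], -0.1]
    - [[0, 0, 0], [0, -0.3, 0.5], -0.1]
    - [[0, 0, 0], [0, 0, 0], -0.1]
    - [[0, 0, 0], [0, 0, 0], -0.1]

```text
time_s: 39.02
position: [0.5337, -0.0732, 0.1934]
tcp_rot: [[1.0, 0.01, 0.001], [0.01, -1.0, -0.0], [0.001, 0.0, -1.0]]
wrist_force: [-0.1, 0.0, -0.5]
grip_width: 0.0421
grip_force: 0.0
```

Run:
```python
from h import *
s=r.snapshot("scene"); w=look(); cv2.imwrite("pics/w6.png",w["img"])
for n,w in(("wrist",w),("scene",s)):
    P=cloud(w); m=(P[...,2]>.05)&(P[...,2]<.07)&(P[...,1]>-.068)&(P[...,1]<.03)&(P[...,0]>.57)&(P[...,0]<.66); p=P[m]
    print(n,"handle",cv2.minAreaRect((p[:,:2]*1000).astype(np.float32)),np.median(p,0))
```

```text
T [ 0.5334 -0.0727  0.1922] 0.6 t 39.0667
708 [612.7 -35.2] [49.  12.1] 0.8 z 0.0591 bgr [26. 26. 27.]
wrist handle ((612.6467895507812, -35.2381706237793), (49.036563873291016, 12.13740062713623), 0.7503091096878052) [ 0.61319498 -0.03569563  0.05809664]
scene handle ((615.2610473632812, -36.052734375), (50.309139251708984, 12.062559127807617), 0.026272160932421684) [ 0.61730888 -0.03614718  0.05902582]
```

View pics/w6.png

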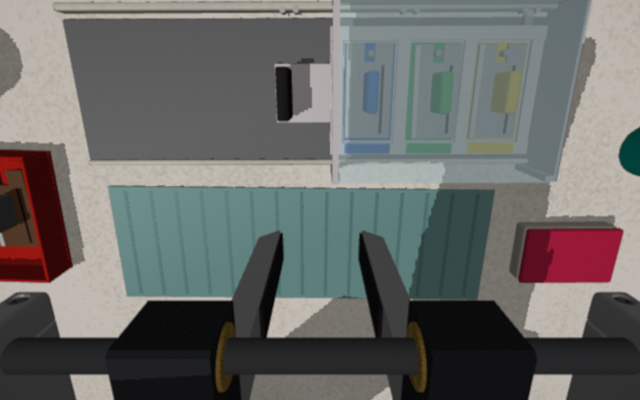

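The wrist view shows the tray parked, handle at (284,93), with blue, green and yellow still in their bays under the guard at (372,92), (443,92) and (508,92). The handle is within 1 mm of its starting position.

```bash
python3 -c "
from h import *
print(r.finish_job())"
```

```text
the job is handed in; nothing more can be done
None
```

I handed the job in at about 39 s: both worn inserts are in the tin, all three fresh inserts lie in their own bays, and the tray is back within about 1 mm of parked by camera; the judge returned no verdict.

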